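Find the rattling valve body

TASK

One of the two sealed valve bodies has a loose piece inside. Take the left one, lift it clear of its mat, rock it gently lengthwise (one end up, then the other, about 20 degrees, twice each way) to feel whether something rolls inside, and set it back flat on its mat; then do the same with the right one. Then turn the selector dial to the mark on the side of the one with the loose piece, let go, and leave the other things on the bench alone.

Things in the scene. Friction and masses are not known exactly. Their poses are not given: they have to be found in the camera images.
- housing_left: Sealed aluminium valve body, the one on the left mat: block 130 long (own x) x 46 wide (y) x 50 tall (mm), dark end plates with small bolts, two brass port plugs on top, 7 high, 42 either side of the middle. Origin: centre of the underside, z up. 0.48 kg in all (varies by 7 percent), balanced about its middle: grip it there across the 46 width, about half height. A grip of 30 to 60 N is ample.
- cavity_left (a point): Centre of the left valve body's closed cavity (110 long, own x), 25 mm above its underside. In one of the two (at random; same look, same weight) a 0.14 kg steel ball, 31 diameter, is loose: tipped a few degrees it rolls to the low end, 39 mm off the middle, knocks, and shifts the load's moment by about 0.05 N m each way. In the other a 0.14 kg insert stays at the middle.
- mat_left_top (a point): Centre of the top face of the left (the robot's left is +y; this one is on the +y side) black rubber mat, fixed, 180 (x) x 100 (y), 8 thick, its top 8 above the table. z up, x along the mat's length
- housing_right: Sealed aluminium valve body, the one on the right mat: block 130 long (own x) x 46 wide (y) x 50 tall (mm), dark end plates with small bolts, two brass port plugs on top, 7 high, 42 either side of the middle. Origin: centre of the underside, z up. 0.48 kg in all (varies by 7 percent), balanced about its middle: grip it there across the 46 width, about half height. A grip of 30 to 60 N is ample.
- cavity_right (a point): Centre of the right valve body's closed cavity (110 long, own x), 25 mm above its underside. In one of the two (at random; same look, same weight) a 0.14 kg steel ball, 31 diameter, is loose: tipped a few degrees it rolls to the low end, 39 mm off the middle, knocks, and shifts the load's moment by about 0.05 N m each way. In the other a 0.14 kg insert stays at the middle.
- mat_right_top (a point): Centre of the top face of the right (the robot's left is +y; this one is on the -y side) black rubber mat, fixed, 180 (x) x 100 (y), 8 thick, its top 8 above the table. z up, x along the mat's length
- dial_grip (a point): Grip point of the selector's dial: on its upright axis, in the black bar grip, 78 mm above the table, 12 below the bar's top. Bar 50 long (this point's x, to the end with the white pointer line), 14 thick (y), 34 tall, on a disc of 48 diameter (its top 22 below this point) on a fixed grey box 100 x 100 x 46 tall. Grip it from above across the 14. The point turns with the dial.
- dial (a joint): Dial angle, rad, anticlockwise from above positive. Three sprung detents with black lines on the face: 0 (start, pointer away from the robot), +0.9 = left mark (towards the left mat), -0.9 = right mark. About 0.05 N m carries it over; past half-way it snaps on to the next mark. Stops at +-1.15.
- wrench: Steel open-ended wrench lying flat; leave alone; sizes in mm
- screwdriver: Screwdriver with a black handle, lying flat at the back; leave alone; sizes in mm
- chip_brush: Small brush with a wooden handle lying flat; leave alone; sizes in mm
- oil_bottle: White plastic bottle, 56 diameter, 150 tall, standing; leave alone; sizes in mm
- drill_index: Grey block of drill bits, 70 x 130, about 95 tall with the bits; leave alone; sizes in mm
- parallel: Plain steel bar 25 x 100 x 30 tall, lying behind the selector; leave alone; sizes in mm
- bar_offcut: Round aluminium offcut, 44 diameter, 45 tall, standing; leave alone; sizes in mm
Not all that is in view belongs to the job. Leave any blue look-alike of the housing_left alone. What is shaped like the part that bears mat_right_top but pink is not meant.

How it is judged:
On the way, in this order (a step that is already met when the one before it is completed fails the run):
1. the left valve body is off its mat and tipped lengthwise, one end (its own +x end) at least 12 degrees up (z of housing_left in the frame of mat_left_top above 0.03 m and angle between housing_left's own x axis and vertical below 1.36 rad), for 0.05 s.
2. then, still off its mat, it is tipped the other way, the other end at least 12 degrees up (z of housing_left in the frame of mat_left_top above 0.03 m and angle between housing_left's own x axis and vertical above 1.78 rad), for 0.05 s.
3. the left valve body is back on its mat, flat and let go (horizontal distance between housing_left and mat_left_top below 0.045 m and z of housing_left in the frame of mat_left_top below 0.004 m and angle between housing_left's own z axis and vertical below 0.1 rad and linear speed of housing_left below 0.03 m/s and contact force between the fingers and housing_left below 0.1 N), for 0.2 s.
4. the right valve body is off its mat and tipped lengthwise, one end (its own +x end) at least 12 degrees up (z of housing_right in the frame of mat_right_top above 0.03 m and angle between housing_right's own x axis and vertical below 1.36 rad), for 0.05 s.
5. then, still off its mat, it is tipped the other way, the other end at least 12 degrees up (z of housing_right in the frame of mat_right_top above 0.03 m and angle between housing_right's own x axis and vertical above 1.78 rad), for 0.05 s.
6. the right valve body is back on its mat, flat and let go (horizontal distance between housing_right and mat_right_top below 0.045 m and z of housing_right in the frame of mat_right_top below 0.004 m and angle between housing_right's own z axis and vertical below 0.1 rad and linear speed of housing_right below 0.03 m/s and contact force between the fingers and housing_right below 0.1 N), for 0.2 s.
7. the dial points at the mark on the side of the valve body with the loose piece (((horizontal distance between loose_ball and mat_left_top below 0.12 m and value of joint dial between 0.72 and 1.08 rad) or (horizontal distance between loose_ball and mat_right_top below 0.12 m and value of joint dial between -1.08 and -0.72 rad))), for 0.2 s.
At the end, for the whole second after the job is handed in: Both valve bodies lie flat (within 6 degrees), at rest and released on their own mats, each within 45 mm of its mat's centre, and the dial points within 0.18 rad of the mark (+0.9 left, -0.9 right) on the side of the valve body with the loose ball (all of step 3 and all of step 6 and ((horizontal distance between loose_ball and mat_left_top below 0.12 m and value of joint dial between 0.72 and 1.08 rad) or (horizontal distance between loose_ball and mat_right_top below 0.12 m and value of joint dial between -1.08 and -0.72 rad))); the robot touches nothing.
It fails at once if a valve body is shaken hard, thrown or dropped (faster than 0.8 m/s, or turning faster than 6 rad/s) (linear speed of any of housing_left, housing_right above 0.8 m/s or angular speed of any of housing_left, housing_right above 6 rad/s).
It fails at once if another thing on the bench is shifted by more than 40 mm (distance of any of wrench, screwdriver, chip_brush, oil_bottle, drill_index, parallel, bar_offcut from where it was at the start of the episode above 0.04 m).
It also fails if it takes over 72 s, if anything falls off the work surface, if the arm or the gripper's body presses on something with over 40 N, if the wrist force passes 120 N, or if a joint passes its speed limit or range.

ROBOT

A 6-joint arm with a two-finger parallel gripper is mounted at the origin on the work surface. World frame = base frame: x ahead of the robot, y to its left, z up, the work surface at z = 0. Lengths are in m, angles in rad, forces in N, time in s.
With the tool pointing down it reaches from about 0.35 to 0.975 m from the base axis. Payload 4.9 kg.
Tool frame: the origin (TCP) lies midway between the tips of the shut fingers; the grasp point (between the pads) lies 19 mm behind it; z points along the fingers, y is the direction in which the jaws open and shut (so a half turn about z gives the same grasp; the last joint's range is limited). The gripper opens to 85 mm and grips with 20 to 120 N. Pads are 22 mm wide; open, the fingers measure 114 mm over their backs; the gripper's body (76 mm by 85 mm) begins 54 mm behind the grasp point. The pads swing forward as they close: fully open they stand 13 mm farther back than shut.
Start: joints at [1.024, 0.053, 1.613, -0, 1.476, -0.119], TCP at [0.259, 0.569, 0.208] pointing down, gripper open.
Joint ranges: [-3.01, 3.01], [-1.01, 2.22], [0.06, 2.58], [-1.02, 4.17], [0.09, 2.62], [-3.14, 3.14]. Speed limits (rad/s): [2.57, 2.57, 3.14, 3.14, 3.14, 3.14].

INTERFACE

Orientations are given as a rotation vector (axis times angle).
In Python, from station import ctrl gives the robot as it stands.
- The arm moves only by the tool drive_tool, never from a script. Its argument "moves" is one flat list of numbers, 7 for each row, row after row: the turn, a rotation vector about the world's x, y, z in degrees, then the shift along the world's x, y, z in m, then the closure, from 0 (fully open) to 1 (shut). A call has exactly 5 rows; each row shifts and turns the commanded pose from where the row before left it; what a row does not reach is not made up. A row lasts 1/8 s, in which the tool goes at most 62.5 mm and 10.7 degrees, less where a joint would pass 70% of its speed; a pose out of reach is approached as far as the arm can. A call is refused whole if a number of a shift passes 0.0625 or a number of a turn 10.7, either way. A call with a gripper value outside its range is refused whole. The fingers move at their own pace and stop on an object; "newtons" is the grip in N (left out, the last holds). Time passes only in rows, so rows that do not move let the fingers close, or fill a call up. It gives the time, the measured TCP pose, the force and the opening at its end, in the units of the state.
- ctrl.get_obs(): the state, without advancing time (a new reading comes with each control period).
- ctrl.get_image(name): name is "side" or "top" or "wrist"; returns the picture (480x640x3 uint8, red, green, blue); there is no depth.
- ctrl.get_calibration(name): a dict with "fx", "fy", "cx", "cy" (pixels), "rvec" (rotation vector, rad) and "tvec" (3), from world to camera coordinates, as OpenCV has them; the wrist camera has in their place "T_tool_cam" (4x4, takes a point from camera to tool coordinates, whose origin is the TCP and whose axes are the flange's). Camera axes: x right, y down, z forward; pixel columns grow to the right and rows downward; lengths in m; the calibration is good to about 2 mm. A picture is of the moment at which its call begins: read the wrist's pose just before it. get_calibration takes no time and is no camera call.
- ctrl.finish_job(): hands the job in, once; it reports no verdict.
The state is a dict: "t": time; "q": joint angles; "dq": joint speeds; "effort": joint torques, N m; "tool_pos": TCP position; "tool_rot": TCP orientation; "contact_force": force on the tool from outside, world axes, zero at the start; "wrist_torque": the same for the moment, N m; "opening": finger opening in m.
Only numpy, scipy, OpenCV 4.12 (cv2) and the standard library are available. Lean on these libraries where they do the work, as an engineer would, in place of code of your own. Each camera call takes 0.05 s, during which the arm holds its last target.

## Working session

There is one attempt and no reset: what is moved stays moved. The work goes in short steps, Python scripts to look and compute and a tool call to move; the robot and the scene stay as the last step left them, time stands still between calls to the robot, and variables do not carry over. Pictures are saved under pics/ and viewed, and the job is handed in when it is done.

Besides the shell and the picture viewer there is one more tool, called after ">>>" as a command line: name --argument value ..., lists and objects as JSON in quotes. drive_tool: Moves the arm, as the interface text tells. Its arguments: {"type":"object","properties":{"moves":{"type":"array","items":{"type":"number"}},"newtons":{"type":"number"}},"required":["moves"]}

```bash
ls; mkdir -p pics; python3 - <<'E'
from station import ctrl
import cv2,numpy as np
o=ctrl.get_obs()
for k,v in o.items(): print(k,np.round(v,4))
for n in("side","top","wrist"):
    im=ctrl.get_image(n); cv2.imwrite(f"pics/a_{n}.png",im[:,:,::-1]); print(n,ctrl.get_calibration(n))
E
```

```text
pics
t 0.0
q [ 1.024   0.0533  1.6143  0.      1.476  -0.119 ]
dq [-0.001   0.0003 -0.0006  0.0009 -0.0002 -0.0006]
effort [ 2.00000e-03 -3.93693e+01 -3.70174e+01 -1.00000e-04  7.30000e-03
  0.00000e+00]
tool_pos [0.2589 0.5681 0.2067]
tool_rot [-6.6670e-01 -3.0693e+00  3.0000e-03]
contact_force [ 0.3723  0.3211 -0.5049]
wrist_torque [-0.0672  0.0138  0.0143]
opening 0.0855
side {'fx': 472.7296541583562, 'fy': 472.7296541583562, 'cx': 322.63547792714905, 'cy': 235.93472469408727, 'rvec': array([ 2.30003971, -0.06076282,  0.02842088]), 'tvec': array([-0.5399679 ,  0.11605004,  1.13163782])}
top {'fx': 485.7417425835096, 'fy': 485.7417425835096, 'cx': 315.9622319478163, 'cy': 233.51556930518817, 'rvec': array([ 2.15242442, -2.14862477,  0.18718145]), 'tvec': array([0.0109906 , 0.54096921, 1.27498393])}
wrist {'fx': 372.1830314522251, 'fy': 372.1830314522251, 'cx': 316.4381058838482, 'cy': 239.04256055315207, 'T_tool_cam': array([[-3.74487456e-04, -9.47403607e-01, -3.20041037e-01,
         8.12683328e-02],
       [ 9.99998101e-01, -9.66809424e-04,  1.69188300e-03,
        -9.77036960e-04],
       [-1.91231475e-03, -3.20039796e-01,  9.47402170e-01,
        -1.64571546e-01],
       [ 0.00000000e+00,  0.00000000e+00,  0.00000000e+00,
         1.00000000e+00]])}
```

View pics/a_top.png

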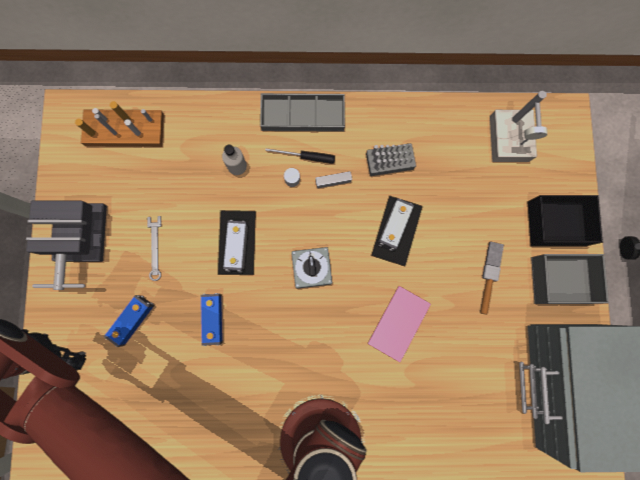

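View pics/a_side.png

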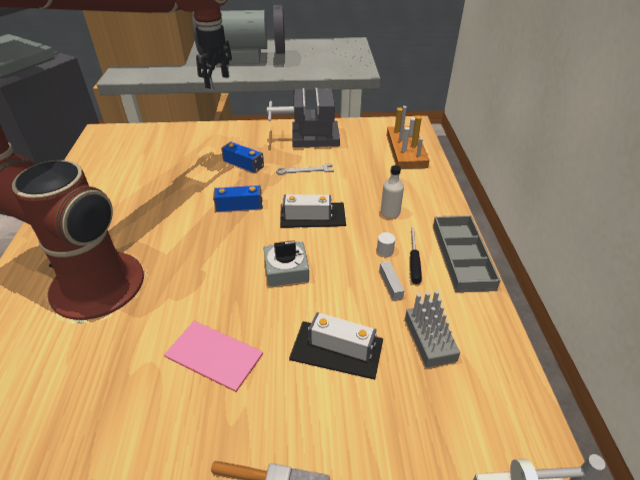

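View pics/a_wrist.png

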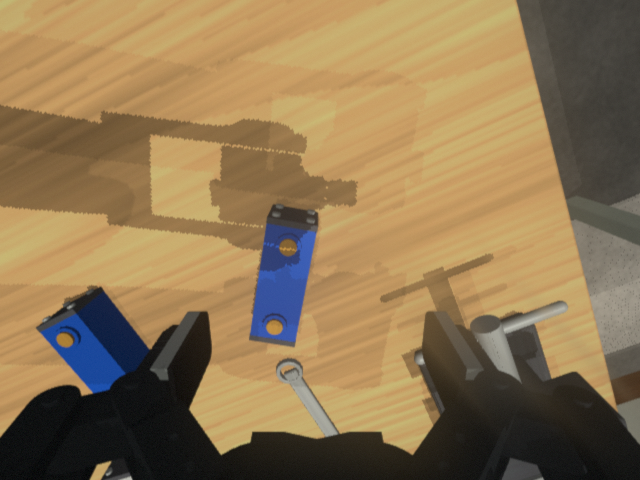

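Candidates in the top view: white bodies on black mats at (235,245) left and (399,222) right are the ones I want. The look-alikes are the blue bodies at (129,320) and (211,318) and the pink mat at (399,323). The selector is at (312,267). Next I'll measure the brass plugs, the mats and the dial.

```bash
cat > h.py <<'E'
from station import ctrl
import cv2,numpy as np
from scipy.spatial.transform import Rotation as R
def cam(n,obs=None):
    c=ctrl.get_calibration(n); K=np.array([[c['fx'],0,c['cx']],[0,c['fy'],c['cy']],[0,0,1]])
    if n=='wrist':
        T=np.eye(4);T[:3,:3]=R.from_rotvec(obs['tool_rot']).as_matrix();T[:3,3]=obs['tool_pos'];T=T@c['T_tool_cam']
        return K,T[:3,:3],T[:3,3]
    Rw=R.from_rotvec(c['rvec']).as_matrix(); return K,Rw.T,-Rw.T@c['tvec']
def ray(cm,uv,z):
    K,Rc,o=cm; d=Rc@np.linalg.inv(K)@np.array([uv[0],uv[1],1]); return o+d*(z-o[2])/d[2]
def blobs(mask,amin):
    n,l,s,c=cv2.connectedComponentsWithStats(mask.astype(np.uint8)); return [(s[i,4],c[i],l==i) for i in range(1,n) if s[i,4]>=amin]
E
python3 - <<'E'
from h import *
for n in('top','side'):
    im=cv2.imread(f'pics/a_{n}.png');hsv=cv2.cvtColor(im,cv2.COLOR_BGR2HSV);cm=cam(n)
    b=(hsv[...,0]>10)&(hsv[...,0]<26)&(hsv[...,1]>175)&(hsv[...,2]>150)
    print(n,'brass')
    for a,c,_ in blobs(b,12):
        print(a,c.round(1),ray(cm,c,.065).round(4))
    m=(im.max(2)<50)
    print('dark')
    for a,c,mk in blobs(m,300):
        if a>8000: continue
        cnt=cv2.findContours(mk.astype(np.uint8),0,2)[0][0]; rc=cv2.minAreaRect(cnt)
        bx=cv2.boxPoints(rc); w=np.array([ray(cm,p,.008)[:2] for p in bx])
        print(a,c.round(1),'mean',w.mean(0).round(4),'sides',np.linalg.norm(np.diff(w,axis=0),axis=1).round(3),w.round(3).tolist())
im=cv2.imread('pics/a_top.png')
cv2.imwrite('pics/crop1.png',cv2.resize(im[180:300,200:430],None,fx=3.4,fy=3.4,interpolation=cv2.INTER_CUBIC))
im=cv2.imread('pics/a_side.png')
cv2.imwrite('pics/crop2.png',cv2.resize(im[170:390,250:400],None,fx=2.7,fy=2.7,interpolation=cv2.INTER_CUBIC))
E
```

```text
top brass
28 [113.3 104.7] [0.8942 0.5701 0.065 ]
28 [ 78.6 121.9] [0.8437 0.661  0.065 ]
dark
1037 [397.3 236.9] mean [ 0.556  -0.2142] sides [0.175 0.094 0.175] [[0.486, -0.143], [0.653, -0.196], [0.626, -0.286], [0.459, -0.232]]
3463 [564.3 220.6] mean [ 0.5862 -0.6903] sides [0.21  0.141 0.207] [[0.656, -0.591], [0.657, -0.801], [0.516, -0.788], [0.516, -0.581]]
704 [ 83.  233.6] mean [0.5253 0.6747] sides [0.194 0.119 0.192] [[0.492, 0.782], [0.638, 0.654], [0.557, 0.567], [0.414, 0.695]]
1027 [238.2 239.6] mean [0.5214 0.2314] sides [0.173 0.095 0.173] [[0.436, 0.278], [0.609, 0.278], [0.607, 0.184], [0.433, 0.185]]
375 [629.1 247.9] mean [ 0.5081 -0.8681] sides [0.054 0.063 0.054] [[0.539, -0.844], [0.539, -0.898], [0.477, -0.892], [0.477, -0.838]]
396 [539.5 279.6] mean [ 0.4206 -0.6066] sides [0.03  0.127 0.03 ] [[0.483, -0.591], [0.485, -0.622], [0.358, -0.622], [0.356, -0.592]]
494 [596.5 278.6] mean [ 0.4228 -0.7663] sides [0.039 0.122 0.039] [[0.482, -0.747], [0.486, -0.786], [0.363, -0.786], [0.36, -0.747]]
2572 [ 60.4 367.8] mean [0.1288 0.5844] sides [0.097 0.658 0.09
[... 838 characters left out ...]
, [-0.158, 0.66], [-0.346, 0.492]]
420 [ 32.6 173.7] mean [-0.3311  0.4844] sides [0.166 0.084 0.158] [[-0.382, 0.437], [-0.33, 0.595], [-0.279, 0.527], [-0.333, 0.379]]
1569 [ 88.8 218.3] mean [-0.0939  0.2494] sides [0.203 0.156 0.186] [[-0.151, 0.189], [-0.157, 0.392], [-0.03, 0.301], [-0.037, 0.115]]
608 [319.8 219.2] mean [0.5251 0.2267] sides [0.183 0.099 0.173] [[0.434, 0.275], [0.617, 0.277], [0.611, 0.178], [0.438, 0.177]]
341 [284.8 251.8] mean [0.449  0.0793] sides [0.052 0.07  0.05 ] [[0.423, 0.116], [0.475, 0.113], [0.474, 0.043], [0.424, 0.046]]
1855 [334.1 356.6] mean [ 0.5565 -0.2162] sides [0.103 0.188 0.099] [[0.46, -0.239], [0.48, -0.138], [0.659, -0.197], [0.627, -0.291]]
```

View pics/crop1.png

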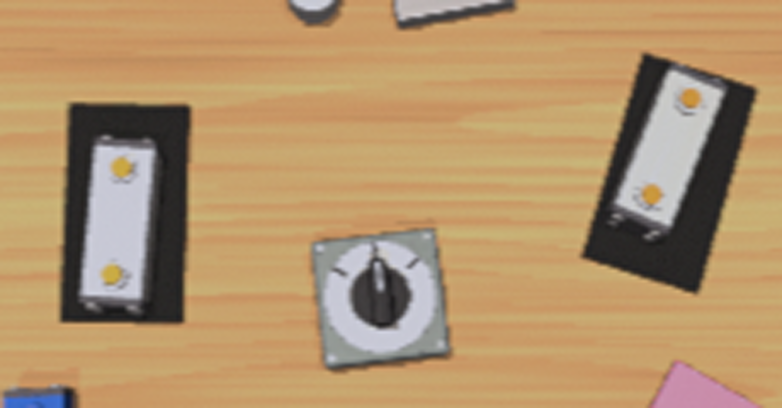

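View pics/crop2.png

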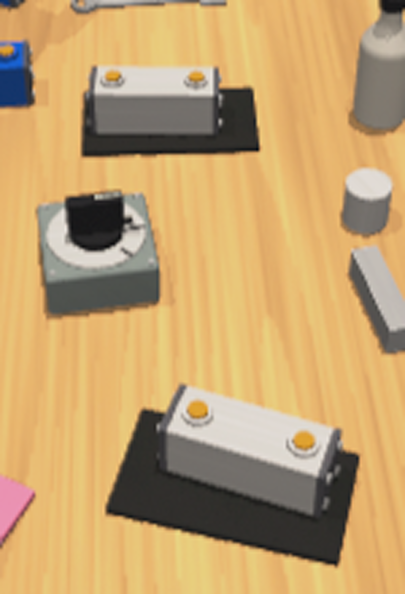

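The crops confirm two white bodies with brass plugs on black mats, and the dial pointer pointing away from the robot. Now I'll locate the plugs precisely.

```bash
python3 - <<'E'
from h import *
for n,rois in(('top',((220,200,262,285),(375,190,425,265))),('side',((280,190,345,215),(300,305,385,360)))):
    im=cv2.imread(f'pics/a_{n}.png');hsv=cv2.cvtColor(im,cv2.COLOR_BGR2HSV).astype(int);cm=cam(n)
    for (x0,y0,x1,y1) in rois:
        mats=np.zeros(im.shape[:2],bool);mats[y0:y1,x0:x1]=1
        b=mats&(hsv[...,0]>8)&(hsv[...,0]<28)&(hsv[...,1]>120)&(hsv[...,2]>140)
        B=sorted([x for x in blobs(b,5)],key=lambda t:-t[0])[:2]
        P=[ray(cm,c,.0645) for a,c,_ in B]; P.sort(key=lambda p:p[0])
        print(n,[(a,c.round(1).tolist()) for a,c,_ in B],'mid',((P[0]+P[1])/2).round(4),'len',np.linalg.norm(P[1]-P[0]).round(4),'yaw',np.degrees(np.arctan2(*(P[1]-P[0])[1::-1])).round(1))
# dial
im=cv2.imread('pics/a_top.png');cm=cam('top')
for uv in((374,243),(380,328),(378,258),(384,322)):
    p=(uv[0]/3.4+200,uv[1]/3.4+180); print(p,ray(cm,p,.09).round(3),ray(cm,p,.056).round(3))
# grey box top corners
for uv in((312,242),(435,230),(449,353),(328,368)):
    p=(uv[0]/3.4+200,uv[1]/3.4+180); print(ray(cm,p,.046).round(3))
cm=cam('side')
for uv in((37,204),(148,193),(160,252),(48,265)):
    p=(uv[0]/2.7+250,uv[1]/2.7+170); print('s',ray(cm,p,.046).round(3))
E
```

```text
top [(np.int32(172), [240.6, 201.6]), (np.int32(108), [242.4, 283.0])] mid [0.5146 0.2095 0.0645] len 0.2177 yaw 2.6
top [(np.int32(427), [403.0, 195.1]), (np.int32(47), [380.2, 204.6])] mid [ 0.6301 -0.1918  0.0645] len 0.0678 yaw -67.0
side [(np.int32(231), [333.2, 195.0]), (np.int32(144), [289.7, 194.0])] mid [0.523  0.2447 0.0645] len 0.1189 yaw -5.2
side [(np.int32(834), [371.4, 319.9]), (np.int32(171), [304.2, 313.7])] mid [ 0.5622 -0.1786  0.0645] len 0.1397 yaw -9.6
(310.0, 251.47058823529412) [0.486 0.028 0.09 ] [0.49  0.028 0.056]
(311.7647058823529, 276.47058823529414) [0.422 0.024 0.09 ] [0.424 0.023 0.056]
(311.1764705882353, 255.88235294117646) [0.475 0.025 0.09 ] [0.478 0.025 0.056]
(312.94117647058823, 274.70588235294116) [0.426 0.021 0.09 ] [0.428 0.02  0.056]
[0.492 0.077 0.046]
[ 0.502 -0.02   0.046]
[ 0.405 -0.031  0.046]
[0.393 0.064 0.046]
s [0.399 0.066 0.046]
s [0.5   0.076 0.046]
s [ 0.509 -0.001  0.046]
s [ 0.411 -0.012  0.046]
```

```bash
python3 - <<'E'
from h import *
for n,prs in(('top',(((235.9,229.4),(232.9,260.6)),((402.9,208.8),(391.8,237.4)))),('side',(((291.5,198.5),(323,198.5)),((323,321),(362,333))))):
    im=cv2.imread(f'pics/a_{n}.png').astype(int);hsv=cv2.cvtColor(im.astype(np.uint8),cv2.COLOR_BGR2HSV);cm=cam(n)
    for pr in prs:
        P=[]
        for c in pr:
            x,y=map(round,c);w=np.clip(hsv[y-5:y+6,x-6:x+7,1].astype(float)-90,0,None)*(hsv[y-5:y+6,x-6:x+7,2]>100)
            yy,xx=np.mgrid[y-5:y+6,x-6:x+7]; c2=((w*xx).sum()/w.sum(),(w*yy).sum()/w.sum()); P.append(ray(cm,c2,.0645)); print(np.round(c2,1),end=' ')
        P.sort(key=lambda p:p[0])
        print(n,'mid',((P[0]+P[1])/2).round(4),'len',np.linalg.norm(P[1]-P[0]).round(4),'yaw',np.degrees(np.arctan2(*(P[1]-P[0])[1::-1])).round(1))
E
```

```text
[235.3 228.9] [232.5 260.2] top mid [0.5073 0.2295 0.0645] len 0.0837 yaw -3.6
[402.7 208.4] [391.2 236.9] top mid [ 0.5679 -0.2048  0.0645] len 0.0843 yaw -23.0
[291.5 196.6] [322.6 196.6] side mid [0.5108 0.2358 0.0645] len 0.0844 yaw -3.0
[322.9 321.3] [362.1 332.7] side mid [ 0.5697 -0.205   0.0645] len 0.0838 yaw -23.0
```

Both views agree: left body at about (0.509, 0.231) with yaw −3.3°, right body at about (0.569, −0.205) with yaw −23°. The plug spacing measures 84 mm in both, as it should. I'll move above the left one.

>>> drive_tool --moves '[0,0,4.2,0.04,-0.056,0,0,0,0,4.2,0.04,-0.056,0,0,0,0,4.2,0.04,-0.056,0,0,0,0,4.2,0.04,-0.056,0,0,0,0,4.2,0.04,-0.056,0,0]'

```text
t: 0.78
tool_pos: [0.4416, 0.3126, 0.2077]
tool_rot: [0.092, 3.14, 0.0]
contact_force: [0.2, 0.5, -0.1]
opening: 0.0856
```

>>> drive_tool --moves '[0,0,0,0.035,-0.04,0,0,0,0,0,0.015,-0.017,0,0,0,0,0,0,0,0,0,0,0,0,0,0,0,0,0,0,0,0,0,0,0]'

```text
t: 1.4
tool_pos: [0.4902, 0.2582, 0.2078]
tool_rot: [-0.094, -3.14, -0.0]
contact_force: [-1.2, -0.5, 0.3]
opening: 0.0855
```

```bash
cat > look.py <<'E'
from h import *
import sys
o=ctrl.get_obs();im=ctrl.get_image(sys.argv[2] if len(sys.argv)>2 else 'wrist');np.save(f'pics/{sys.argv[1]}.npy',np.r_[o['tool_pos'],o['tool_rot']])
cv2.imwrite(f'pics/{sys.argv[1]}.png',im[:,:,::-1]);print(o['t'],o['tool_pos'].round(4),o['tool_rot'].round(3))
r=R.from_rotvec(o['tool_rot']).as_matrix();print('y yaw',np.degrees(np.arctan2(r[1,1],r[0,1])),'z',r[:,2].round(3))
E
python3 look.py b1
```

```text
1.4 [0.4902 0.2582 0.2078] [-0.094 -3.14  -0.   ]
y yaw 86.57831810034952 z [-0.  0. -1.]
```

View pics/b1.png

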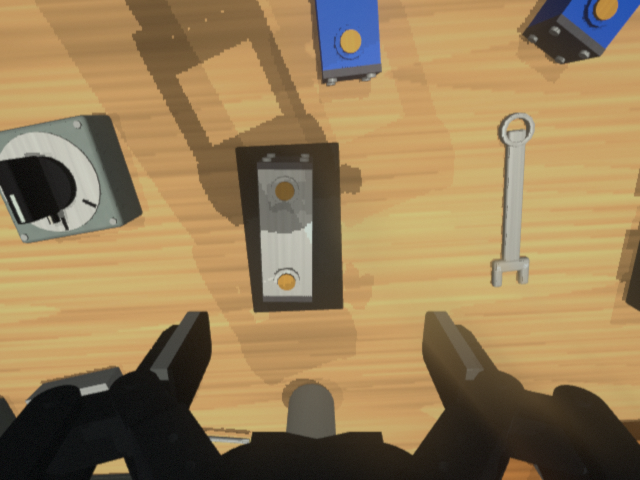

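```bash
python3 - <<'E'
from h import *
p=np.load('pics/b1.npy');cm=cam('wrist',dict(tool_pos=p[:3],tool_rot=p[3:]))
a=ray(cm,(285,190),.065);b=ray(cm,(286,281.5),.065);print(a,b,(a+b)/2,np.linalg.norm(a-b),np.degrees(np.arctan2(*(b-a)[1::-1])))
c=np.array([ray(cm,u,.008) for u in((237,148),(338,143),(343,309),(254,312))]);print(c.round(3),c.mean(0))
E
```

```text
[0.46775604 0.23251074 0.065     ] [0.55137116 0.2261149  0.065     ] [0.5095636  0.22931282 0.065     ] 0.0838593779188145 -4.374115697416501
[[0.436 0.185 0.008]
 [0.437 0.281 0.008]
 [0.615 0.279 0.008]
 [0.613 0.181 0.008]] [0.5249616  0.23164767 0.008     ]
```

>>> drive_tool --moves '[0,0,-0.6,0.019,-0.028,-0.02,0,0,0,0,0,0,-0.05,0,0,0,0,0,0,-0.05,0,0,0,0,0,0,-0.05,0,0,0,0,0,0,-0.016,0]'

```text
t: 2.08
tool_pos: [0.5068, 0.2291, 0.0183]
tool_rot: [-0.111, -3.133, 0.003]
contact_force: [-0.2, 0.8, 0.2]
opening: 0.0851
```

>>> drive_tool --moves '[0,0,0,0,0,-0.006,0,0,0,0,0,0,0,0,0,0,0,0,0,0,0.6,0,0,0,0,0,0,0.6,0,0,0,0,0,0,0.6]' --newtons 50

```text
t: 2.7
tool_pos: [0.511, 0.2297, 0.0175]
tool_rot: [0.113, 3.137, 0.001]
contact_force: [-0.3, 0.0, 3.8]
opening: 0.0445
```

```bash
python3 look.py b2; python3 look.py b2s side
```

```text
2.7 [0.511  0.2297 0.0175] [1.130e-01 3.137e+00 1.000e-03]
y yaw 85.88989276579504 z [ 0.002  0.001 -1.   ]
2.75 [0.511  0.2297 0.0174] [1.130e-01 3.137e+00 1.000e-03]
y yaw 85.88832237795616 z [ 0.002  0.001 -1.   ]
```

View pics/b2.png

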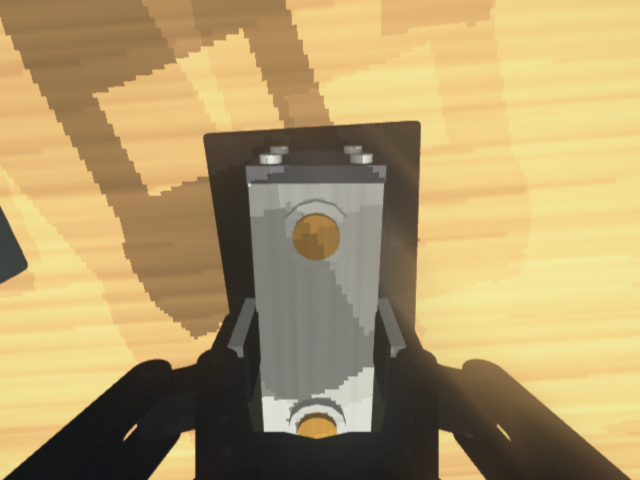

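Gripped squarely at an opening of 44.5 mm. Lifting, with the camera showing the block centred between the pads.

>>> drive_tool --moves '[0,0,0,0,0,0.01,0.6,0,0,0,0,0,0.03,0.6,0,0,0,0,0,0.03,0.6,0,0,0,0,0,0.03,0.6,0,0,0,0,0,0.01,0.6]'

```text
t: 3.42
tool_pos: [0.5104, 0.2295, 0.1274]
tool_rot: [0.113, 3.138, 0.001]
contact_force: [0.4, 0.6, -5.1]
opening: 0.0448
```

>>> drive_tool --moves '[0,0,0,0,0,0,0.6,0,0,0,0,0,0,0.6,0,0,0,0,0,0,0.6,0,0,0,0,0,0,0.6,0,0,0,0,0,0,0.6]'

```text
t: 4.05
tool_pos: [0.5098, 0.2293, 0.1255]
tool_rot: [-0.113, -3.139, 0.0]
contact_force: [-0.3, 0.4, -4.3]
opening: 0.0442
```

```bash
cat > st.py <<'E'
from h import *
import sys,json
o=ctrl.get_obs()
r=R.from_rotvec(o['tool_rot']).as_matrix()
print('t',o['t'],'p',o['tool_pos'].round(4),'z',r[:,2].round(3),'tilt',np.degrees(np.arcsin(r[0,2])).round(1),'F',o['contact_force'].round(2),'M',o['wrist_torque'].round(3),'Mtool',(r.T@o['wrist_torque']).round(3),'Mjaw',(r[:,1]@o['wrist_torque']).round(3),'op',o['opening'].round(4))
E
python3 st.py; python3 look.py b3 side
```

```text
4.05 [0.5098 0.2293 0.1255] [-0.113 -3.139  0.   ]
y yaw 85.88949398804537 z [-0.001 -0.    -1.   ]Traceback (most recent call last):
  File "st.py", line 5, in <module>
    print('t',o['t'],'p',o['tool_pos'].round(4),'z',r[:,2].round(3),'tilt',np.degrees(np.arcsin(r[0,2])).round(1),'F',o['contact_force'].round(2),'M',o['wrist_torque'].round(3),'Mtool',(r.T@o['wrist_torque']).round(3),'Mjaw',(r[:,1]@o['wrist_torque']).round(3),'op',o['opening'].round(4))
                                                                                                                                                                                                                                                                          ^^^^^^^^^^^^^^^^^^
AttributeError: 'float' object has no attribute 'round'
```

View pics/b3.png

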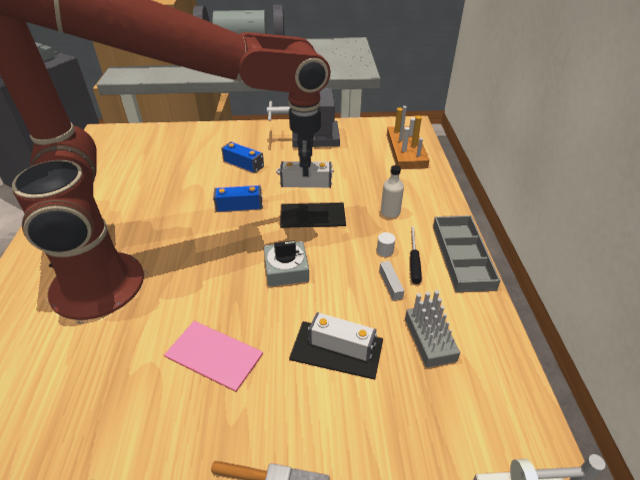

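```bash
sed -i "s/o\['opening'\].round(4)/round(float(o['opening']),4)/" st.py; cat > tq.py <<'E'
from h import *
M=[]
for i in range(5):
    o=ctrl.get_obs();r=R.from_rotvec(o['tool_rot']).as_matrix();M.append(np.r_[r.T@o['wrist_torque'],o['contact_force']]);ctrl.get_image('wrist')
M=np.array(M);print('t',o['t'],'p',o['tool_pos'].round(3),'tilt',np.degrees(np.arcsin(r[0,2])).round(1),'Mtool',M[:,:3].mean(0).round(4),'sd',M[:,:3].std(0).round(4),'F',M[:,3:].mean(0).round(2),'dq',abs(o['dq']).max().round(3))
print('Mjaw',M[:,1].round(3))
E
python3 tq.py
```

```text
t 4.3 p [0.51  0.229 0.126] tilt 0.0 Mtool [ 0.0206 -0.0024  0.015 ] sd [0.0268 0.0208 0.0389] F [-0.09 -0.06 -4.29] dq 0.002
Mjaw [-0.008  0.034 -0.011 -0.029  0.001]
```

>>> drive_tool --moves '[-0.3,-4.1,0,0,0,0,0.6,-0.3,-4.1,0,0,0,0,0.6,-0.3,-4.1,0,0,0,0,0.6,-0.3,-4.1,0,0,0,0,0.6,-0.3,-4.1,0,0,0,0,0.6]'

```text
t: 4.97
tool_pos: [0.5096, 0.2293, 0.1259]
tool_rot: [0.1, 2.78, -0.019]
contact_force: [0.3, -0.3, -4.6]
opening: 0.0443
```

>>> drive_tool --moves '[0,0,0,0,0,0,0.6,0,0,0,0,0,0,0.6,0,0,0,0,0,0,0.6,0,0,0,0,0,0,0.6,0,0,0,0,0,0,0.6]'

```text
t: 5.6
tool_pos: [0.5101, 0.2293, 0.1259]
tool_rot: [0.1, 2.781, -0.019]
contact_force: [0.2, 0.3, -4.7]
opening: 0.0447
```

```bash
python3 tq.py; python3 look.py b4 side
```

```text
t 5.8 p [0.51  0.229 0.126] tilt 20.5 Mtool [-0.0027  0.4051 -0.0134] sd [0.0185 0.0404 0.0238] F [ 0.19  0.33 -4.41] dq 0.002
Mjaw [0.48  0.38  0.413 0.369 0.383]
5.85 [0.5099 0.2294 0.1259] [ 0.1    2.781 -0.019]
y yaw 85.88414814602055 z [ 0.35  -0.026 -0.936]
```

View pics/b4.png

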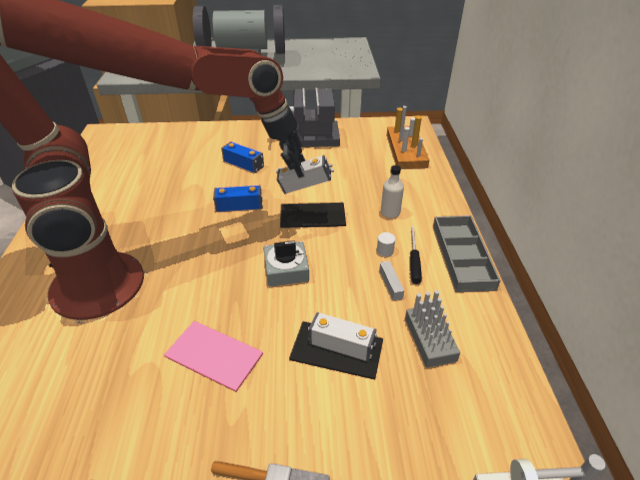

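>>> drive_tool --moves '[0.3,4.1,0,0,0,0,0.6,0.3,4.1,0,0,0,0,0.6,0.3,4.1,0,0,0,0,0.6,0.3,4.1,0,0,0,0,0.6,0.3,4.1,0,0,0,0,0.6]'

```text
t: 6.52
tool_pos: [0.5105, 0.2294, 0.1262]
tool_rot: [-0.112, -3.139, -0.0]
contact_force: [-0.2, 0.3, -4.5]
opening: 0.0447
```

>>> drive_tool --moves '[0.3,4.1,0,0,0,0,0.6,0.3,4.1,0,0,0,0,0.6,0.3,4.1,0,0,0,0,0.6,0.3,4.1,0,0,0,0,0.6,0.3,4.1,0,0,0,0,0.6]'

```text
t: 7.15
tool_pos: [0.5112, 0.2294, 0.126]
tool_rot: [-0.1, -2.782, -0.019]
contact_force: [-0.5, -0.6, -3.7]
opening: 0.0446
```

>>> drive_tool --moves '[0,0,0,0,0,0,0.6,0,0,0,0,0,0,0.6,0,0,0,0,0,0,0.6,0,0,0,0,0,0,0.6,0,0,0,0,0,0,0.6]'

```text
t: 7.78
tool_pos: [0.5098, 0.2294, 0.1261]
tool_rot: [-0.1, -2.782, -0.019]
contact_force: [0.8, -0.6, -5.1]
opening: 0.0447
```

```bash
python3 tq.py; python3 look.py b5 side
```

```text
t 7.975 p [0.51  0.229 0.126] tilt -20.5 Mtool [ 0.0048 -0.3763  0.0047] sd [0.0267 0.0165 0.0376] F [-0.1  -0.19 -4.78] dq 0.003
Mjaw [-0.347 -0.369 -0.389 -0.392 -0.384]
8.025 [0.5099 0.2294 0.1259] [-0.1   -2.781 -0.019]
y yaw 85.88451991125505 z [-0.35   0.026 -0.936]
```

View pics/b5.png

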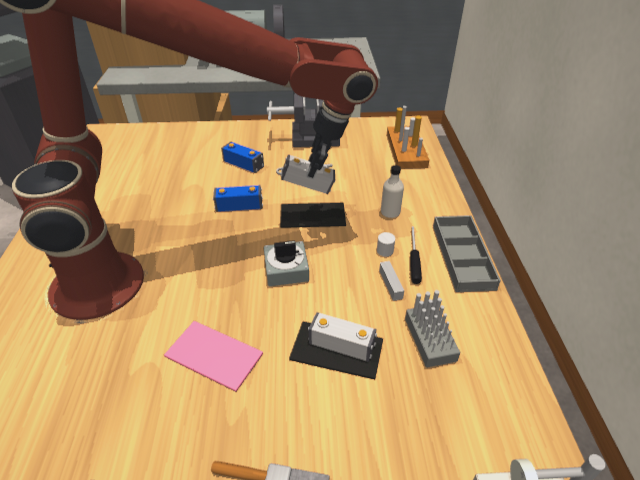

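>>> drive_tool --moves '[-0.3,-4.1,0,0,0,0,0.6,-0.3,-4.1,0,0,0,0,0.6,-0.3,-4.1,0,0,0,0,0.6,-0.3,-4.1,0,0,0,0,0.6,-0.3,-4.1,0,0,0,0,0.6]'

```text
t: 8.7
tool_pos: [0.5095, 0.2293, 0.126]
tool_rot: [0.113, 3.138, -0.0]
contact_force: [-0.3, -0.9, -4.1]
opening: 0.0448
```

>>> drive_tool --moves '[-0.3,-4.1,0,0,0,0,0.6,-0.3,-4.1,0,0,0,0,0.6,-0.3,-4.1,0,0,0,0,0.6,-0.3,-4.1,0,0,0,0,0.6,-0.3,-4.1,0,0,0,0,0.6]'

```text
t: 9.32
tool_pos: [0.5089, 0.2292, 0.1255]
tool_rot: [0.101, 2.782, -0.019]
contact_force: [0.0, 0.2, -4.5]
opening: 0.0449
```

>>> drive_tool --moves '[0,0,0,0,0,0,0.6,0,0,0,0,0,0,0.6,0,0,0,0,0,0,0.6,0,0,0,0,0,0,0.6,0,0,0,0,0,0,0.6]'

```text
t: 9.95
tool_pos: [0.5101, 0.2293, 0.1259]
tool_rot: [0.1, 2.781, -0.019]
contact_force: [0.3, -0.1, -4.9]
opening: 0.0448
```

```bash
python3 tq.py
```

```text
t 10.15 p [0.51  0.229 0.126] tilt 20.5 Mtool [-0.0066  0.4138 -0.007 ] sd [0.0214 0.0206 0.0449] F [ 0.18 -0.08 -4.44] dq 0.003
Mjaw [0.411 0.447 0.384 0.407 0.42 ]
```

>>> drive_tool --moves '[0.3,4.1,0,0,0,0,0.6,0.3,4.1,0,0,0,0,0.6,0.3,4.1,0,0,0,0,0.6,0.3,4.1,0,0,0,0,0.6,0.3,4.1,0,0,0,0,0.6]'

```text
t: 10.82
tool_pos: [0.5105, 0.2294, 0.1262]
tool_rot: [-0.112, -3.139, -0.0]
contact_force: [1.1, -0.8, -4.5]
opening: 0.0448
```

>>> drive_tool --moves '[0.3,4.1,0,0,0,0,0.6,0.3,4.1,0,0,0,0,0.6,0.3,4.1,0,0,0,0,0.6,0.3,4.1,0,0,0,0,0.6,0.3,4.1,0,0,0,0,0.6]'

```text
t: 11.45
tool_pos: [0.5112, 0.2294, 0.126]
tool_rot: [-0.1, -2.782, -0.019]
contact_force: [-0.8, 0.1, -5.0]
opening: 0.0449
```

>>> drive_tool --moves '[0,0,0,0,0,0,0.6,0,0,0,0,0,0,0.6,0,0,0,0,0,0,0.6,0,0,0,0,0,0,0.6,0,0,0,0,0,0,0.6]'

```text
t: 12.08
tool_pos: [0.5098, 0.2294, 0.1261]
tool_rot: [-0.1, -2.782, -0.019]
contact_force: [-0.3, -0.7, -4.5]
opening: 0.0446
```

```bash
python3 tq.py
```

```text
t 12.275 p [0.51  0.229 0.126] tilt -20.5 Mtool [ 0.0119 -0.4035  0.0059] sd [0.0158 0.0168 0.041 ] F [-0.2  -0.1  -4.59] dq 0.003
Mjaw [-0.4   -0.431 -0.388 -0.385 -0.413]
```

>>> drive_tool --moves '[-0.3,-4.1,0,0,0,0,0.6,-0.3,-4.1,0,0,0,0,0.6,-0.3,-4.1,0,0,0,0,0.6,-0.3,-4.1,0,0,0,0,0.6,-0.3,-4.1,0,0,0,0,0.6]'

```text
t: 12.95
tool_pos: [0.5095, 0.2293, 0.1259]
tool_rot: [0.113, 3.138, -0.0]
contact_force: [-0.9, 0.3, -4.4]
opening: 0.0448
```

```bash
python3 tq.py; python3 look.py b6 wrist
```

```text
t 13.15 p [0.51  0.229 0.126] tilt -0.1 Mtool [-0.0194  0.0957  0.0154] sd [0.057  0.034  0.0287] F [-0.2   0.2  -4.24] dq 0.017
Mjaw [0.033 0.118 0.087 0.125 0.115]
13.2 [0.5099 0.2293 0.1259] [-0.113 -3.138 -0.   ]
y yaw 85.88155110296604 z [-0.001  0.    -1.   ]
```

>>> drive_tool --moves '[0,0,0,0,0,0,0.6,0,0,0,0,0,0,0.6,0,0,0,0,0,0,0.6,0,0,0,0,0,0,0.6,0,0,0,0,0,0,0.6]'

```text
t: 13.88
tool_pos: [0.5099, 0.2294, 0.1259]
tool_rot: [-0.113, -3.14, 0.0]
contact_force: [0.3, 0.2, -4.9]
opening: 0.0449
```

```bash
python3 tq.py; python3 look.py b6s side
```

```text
t 14.075 p [0.51  0.229 0.126] tilt -0.0 Mtool [-0.0104  0.0426  0.0025] sd [0.0131 0.0258 0.0452] F [ 0.2  -0.11 -4.5 ] dq 0.002
Mjaw [0.019 0.011 0.057 0.044 0.082]
14.125 [0.5099 0.2294 0.1259] [-0.113 -3.14  -0.   ]
y yaw 85.89172669469761 z [-0.  0. -1.]
```

View pics/b6.png

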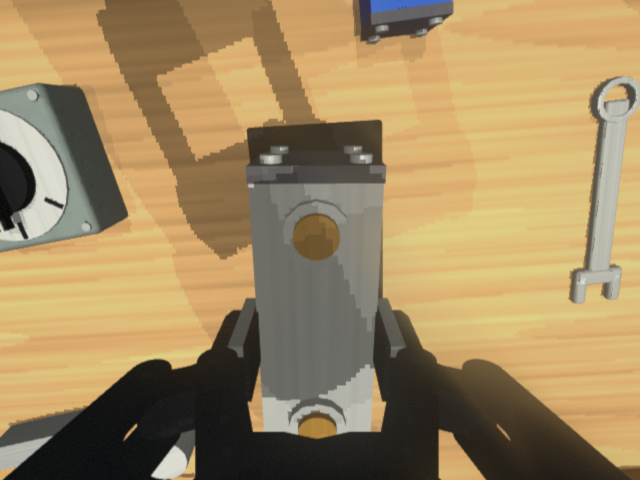

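>>> drive_tool --moves '[0,0,0,0,0,-0.03,0.6,0,0,0,0,0,-0.04,0.6,0,0,0,0,0,-0.025,0.6,0,0,0,0,0,-0.009,0.6,0,0,0,0,0,-0.003,0.6]'

```text
t: 14.8
tool_pos: [0.5102, 0.2295, 0.0191]
tool_rot: [0.113, 3.139, 0.0]
contact_force: [0.4, -0.5, -2.6]
opening: 0.0448
```

>>> drive_tool --moves '[0,0,0,0,0,-0.001,0.6,0,0,0,0,0,-0.001,0.6,0,0,0,0,0,0,0.6,0,0,0,0,0,0,0.6,0,0,0,0,0,0,0.6]'

```text
t: 15.42
tool_pos: [0.5103, 0.2295, 0.0175]
tool_rot: [0.113, 3.139, 0.001]
contact_force: [-1.1, -0.4, -1.8]
opening: 0.0447
```

```bash
python3 st.py
```

```text
t 15.425 p [0.5103 0.2295 0.0175] z [ 0.001  0.    -1.   ] tilt 0.0 F [-1.08 -0.4  -1.78] M [0.006 0.063 0.046] Mtool [-0.001  0.063 -0.046] Mjaw 0.063 op 0.0447
```

>>> drive_tool --moves '[0,0,0,0,0,0,0.3,0,0,0,0,0,0,0,0,0,0,0,0,0,0,0,0,0,0,0,0,0,0,0,0,0,0,0,0]'

```text
t: 16.05
tool_pos: [0.5099, 0.2294, 0.0169]
tool_rot: [0.113, 3.14, -0.0]
contact_force: [-0.3, 0.4, -0.1]
opening: 0.0855
```

>>> drive_tool --moves '[0,0,0,0,0,0.02,0,0,0,0,0,0,0.05,0,0,0,0,0,0,0.05,0,0,0,0,0,0,0.05,0,0,0,0,0,0,0.02,0]'

```text
t: 16.68
tool_pos: [0.5118, 0.23, 0.2127]
tool_rot: [0.112, 3.132, 0.004]
contact_force: [-0.7, 0.2, 0.8]
opening: 0.0854
```

```bash
python3 look.py b7
```

```text
16.675 [0.5118 0.23   0.2127] [0.112 3.132 0.004]
y yaw 85.89348245162009 z [ 0.008  0.002 -1.   ]
```

View pics/b7.png

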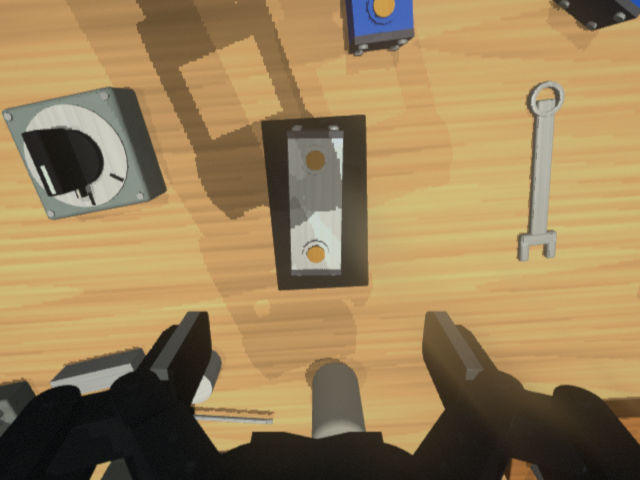

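The wrist view shows the left body flat on its mat, with plugs at (316,160) and (316,254), and released. On to the right body.

>>> drive_tool --moves '[0,0,-2.2,0.006,-0.04,0,0,0,0,-2.2,0.006,-0.055,0,0,0,0,-2.2,0.006,-0.055,0,0,0,0,-2.2,0.006,-0.055,0,0,0,0,-2.2,0.006,-0.055,0,0]'

```text
t: 17.35
tool_pos: [0.5389, -0.0322, 0.205]
tool_rot: [-0.415, -3.111, -0.0]
contact_force: [0.1, 0.2, -0.5]
opening: 0.0852
```

>>> drive_tool --moves '[0,0,-2,0.007,-0.055,0,0,0,0,-2,0.008,-0.055,0,0,0,0,-2,0.007,-0.045,0,0,0,0,-2,0.006,-0.02,0,0,0,0,0,0,0,0,0]'

```text
t: 17.98
tool_pos: [0.5675, -0.2059, 0.2055]
tool_rot: [-0.631, -3.075, -0.002]
contact_force: [1.1, 0.1, -0.6]
opening: 0.0853
```

```bash
python3 look.py c1
```

```text
17.975 [ 0.5675 -0.2059  0.2055] [-6.310e-01 -3.075e+00 -2.000e-03]
y yaw 66.80662528853188 z [-0.002  0.002 -1.   ]
```

View pics/c1.png

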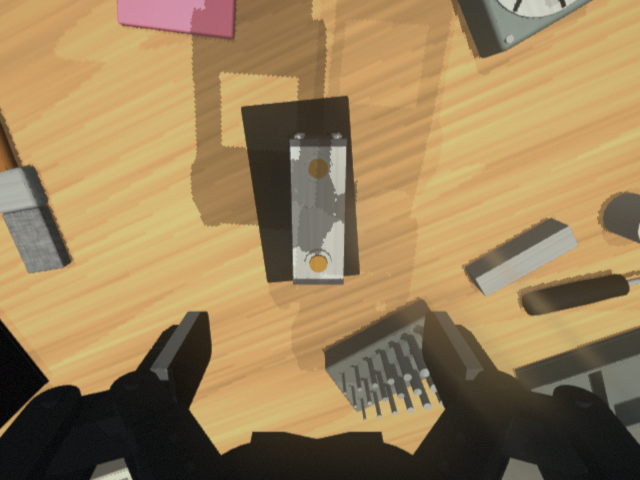

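```bash
python3 - <<'E'
from h import *
p=np.load('pics/c1.npy');cm=cam('wrist',dict(tool_pos=p[:3],tool_rot=p[3:]))
a=ray(cm,(318,168),.065);b=ray(cm,(319,262.5),.065);print(a,b,(a+b)/2,np.linalg.norm(a-b),np.degrees(np.arctan2(*(b-a)[1::-1])))
c=np.array([ray(cm,u,.008) for u in((242,106),(347,96),(359,274),(267,282))]);print(c.round(3),c.mean(0))
print(ray(cm,(330,380),.095),ray(cm,(424,300),.05))
E
```

```text
[ 0.53153913 -0.18947545  0.065     ] [ 0.60799833 -0.22118791  0.065     ] [ 0.56976873 -0.20533168  0.065     ] 0.08277492854715915 -22.526872140333722
[[ 0.46  -0.234  0.008]
 [ 0.489 -0.142  0.008]
 [ 0.658 -0.196  0.008]
 [ 0.628 -0.29   0.008]] [ 0.55890104 -0.2155071   0.008     ]
[ 0.7045826  -0.25197672  0.095     ] [ 0.68924022 -0.14599294  0.05      ]
```

>>> drive_tool --moves '[0,0,0.4,0.002,0.0005,-0.02,0,0,0,0,0,0,-0.05,0,0,0,0,0,0,-0.05,0,0,0,0,0,0,-0.05,0,0,0,0,0,0,-0.016,0]'

```text
t: 18.65
tool_pos: [0.5664, -0.2019, 0.0156]
tool_rot: [-0.614, -3.073, -0.004]
contact_force: [0.1, 0.0, -0.0]
opening: 0.0851
```

>>> drive_tool --moves '[0,0,0,0,0,-0.003,0,0,0,0,0,0,0,0,0,0,0,0,0,0,0.6,0,0,0,0,0,0,0.6,0,0,0,0,0,0,0.6]' --newtons 50

```text
t: 19.27
tool_pos: [0.5708, -0.206, 0.0195]
tool_rot: [0.618, 3.078, -0.002]
contact_force: [-1.1, -0.8, 4.0]
opening: 0.0446
```

```bash
python3 st.py; python3 look.py c2
```

```text
t 19.275 p [ 0.5708 -0.206   0.0195] z [ 0.002 -0.002 -1.   ] tilt 0.1 F [-1.13 -0.77  4.04] M [-0.099  0.186 -0.018] Mtool [0.163 0.133 0.017] Mjaw 0.133 op 0.0446
19.275 [ 0.5708 -0.206   0.0195] [ 6.180e-01  3.078e+00 -2.000e-03]
y yaw 67.28687145802171 z [ 0.002 -0.002 -1.   ]
```

View pics/c2.png

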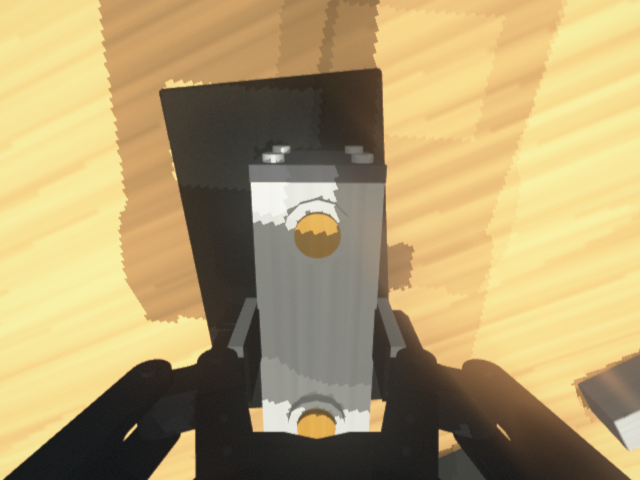

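Gripped the same way as the first one, with plugs at (317,235) and (316,425). Lifting and rocking about its own jaw axis.

>>> drive_tool --moves '[0,0,0,0,0,0.01,0.6,0,0,0,0,0,0.03,0.6,0,0,0,0,0,0.03,0.6,0,0,0,0,0,0.03,0.6,0,0,0,0,0,0.01,0.6]'

```text
t: 19.95
tool_pos: [0.5704, -0.2052, 0.1293]
tool_rot: [0.618, 3.078, -0.0]
contact_force: [0.5, -0.3, -6.1]
opening: 0.0445
```

>>> drive_tool --moves '[0,0,0,0,0,0,0.6,0,0,0,0,0,0,0.6,0,0,0,0,0,0,0.6,0,0,0,0,0,0,0.6,0,0,0,0,0,0,0.6]'

```text
t: 20.58
tool_pos: [0.5698, -0.2051, 0.1276]
tool_rot: [-0.619, -3.08, -0.0]
contact_force: [0.0, 0.6, -5.2]
opening: 0.0446
```

```bash
python3 tq.py
```

```text
t 20.775 p [ 0.57  -0.205  0.128] tilt 0.0 Mtool [ 0.0204 -0.0006 -0.0035] sd [0.0356 0.0338 0.0452] F [ 0.03  0.11 -5.26] dq 0.001
Mjaw [ 0.006 -0.039 -0.039  0.043  0.027]
```

>>> drive_tool --moves '[-1.6,-3.8,0,0,0,0,0.6,-1.6,-3.8,0,0,0,0,0.6,-1.6,-3.8,0,0,0,0,0.6,-1.6,-3.8,0,0,0,0,0.6,-1.6,-3.8,0,0,0,0,0.6]'

```text
t: 21.45
tool_pos: [0.5695, -0.2049, 0.1279]
tool_rot: [0.548, 2.731, -0.101]
contact_force: [0.1, 0.2, -3.7]
opening: 0.0444
```

>>> drive_tool --moves '[0,0,0,0,0,0,0.6,0,0,0,0,0,0,0.6,0,0,0,0,0,0,0.6,0,0,0,0,0,0,0.6,0,0,0,0,0,0,0.6]'

```text
t: 22.08
tool_pos: [0.5701, -0.2052, 0.1279]
tool_rot: [0.549, 2.733, -0.101]
contact_force: [-0.1, 0.1, -4.8]
opening: 0.0451
```

```bash
python3 tq.py;python3 look.py c3 side
```

```text
t 22.275 p [ 0.57  -0.205  0.128] tilt 18.9 Mtool [0.0211 0.4808 0.0092] sd [0.0481 0.014  0.0317] F [ 0.26  0.06 -4.88] dq 0.003
Mjaw [0.471 0.474 0.499 0.496 0.464]
22.325 [ 0.5699 -0.2051  0.1279] [ 0.549  2.733 -0.101]
y yaw 67.2819262622751 z [ 0.324 -0.137 -0.936]
```

View pics/c3.png

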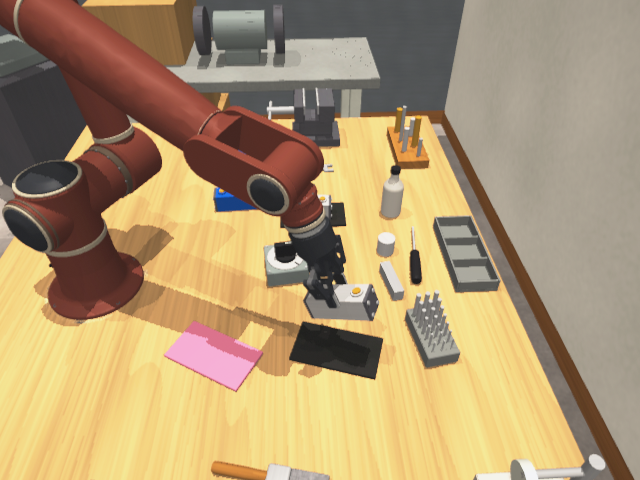

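>>> drive_tool --moves '[1.6,3.8,0,0,0,0,0.6,1.6,3.8,0,0,0,0,0.6,1.6,3.8,0,0,0,0,0.6,1.6,3.8,0,0,0,0,0.6,1.6,3.8,0,0,0,0,0.6]'

```text
t: 23.0
tool_pos: [0.5706, -0.2054, 0.1283]
tool_rot: [-0.619, -3.08, -0.0]
contact_force: [0.6, 1.1, -5.4]
opening: 0.0448
```

>>> drive_tool --moves '[1.6,3.8,0,0,0,0,0.6,1.6,3.8,0,0,0,0,0.6,1.6,3.8,0,0,0,0,0.6,1.6,3.8,0,0,0,0,0.6,1.6,3.8,0,0,0,0,0.6]'

```text
t: 23.62
tool_pos: [0.5712, -0.2057, 0.128]
tool_rot: [-0.549, -2.734, -0.1]
contact_force: [-0.1, 0.5, -5.2]
opening: 0.0447
```

>>> drive_tool --moves '[0,0,0,0,0,0,0.6,0,0,0,0,0,0,0.6,0,0,0,0,0,0,0.6,0,0,0,0,0,0,0.6,0,0,0,0,0,0,0.6]'

```text
t: 24.25
tool_pos: [0.5699, -0.2051, 0.1282]
tool_rot: [-0.549, -2.733, -0.101]
contact_force: [0.2, -0.3, -6.2]
opening: 0.0445
```

```bash
python3 tq.py;python3 look.py c4 side
```

```text
t 24.45 p [ 0.57  -0.205  0.128] tilt -18.9 Mtool [ 0.0007 -0.4864  0.0069] sd [0.0303 0.0122 0.0316] F [-0.38 -0.28 -5.74] dq 0.002
Mjaw [-0.492 -0.494 -0.477 -0.468 -0.501]
24.5 [ 0.5699 -0.2052  0.1279] [-0.549 -2.733 -0.101]
y yaw 67.2782284750886 z [-0.324  0.137 -0.936]
```

>>> drive_tool --moves '[-1.6,-3.8,0,0,0,0,0.6,-1.6,-3.8,0,0,0,0,0.6,-1.6,-3.8,0,0,0,0,0.6,-1.6,-3.8,0,0,0,0,0.6,-1.6,-3.8,0,0,0,0,0.6]'

```text
t: 25.18
tool_pos: [0.5695, -0.2049, 0.128]
tool_rot: [0.618, 3.079, -0.0]
contact_force: [-0.4, 1.1, -5.2]
opening: 0.0449
```

>>> drive_tool --moves '[-1.6,-3.8,0,0,0,0,0.6,-1.6,-3.8,0,0,0,0,0.6,-1.6,-3.8,0,0,0,0,0.6,-1.6,-3.8,0,0,0,0,0.6,-1.6,-3.8,0,0,0,0,0.6]'

```text
t: 25.8
tool_pos: [0.5689, -0.2046, 0.1275]
tool_rot: [0.549, 2.733, -0.101]
contact_force: [-0.5, 0.1, -5.0]
opening: 0.0447
```

>>> drive_tool --moves '[0,0,0,0,0,0,0.6,0,0,0,0,0,0,0.6,0,0,0,0,0,0,0.6,0,0,0,0,0,0,0.6,0,0,0,0,0,0,0.6]'

```text
t: 26.42
tool_pos: [0.5701, -0.2052, 0.1279]
tool_rot: [0.549, 2.733, -0.101]
contact_force: [-0.3, -0.0, -5.5]
opening: 0.0448
```

```bash
python3 tq.py
```

```text
t 26.625 p [ 0.57  -0.205  0.128] tilt 18.9 Mtool [-0.0041  0.4801  0.0149] sd [0.0376 0.0202 0.02  ] F [-0.5  -0.01 -5.46] dq 0.003
Mjaw [0.466 0.502 0.479 0.502 0.451]
```

>>> drive_tool --moves '[1.6,3.8,0,0,0,0,0.6,1.6,3.8,0,0,0,0,0.6,1.6,3.8,0,0,0,0,0.6,1.6,3.8,0,0,0,0,0.6,1.6,3.8,0,0,0,0,0.6]'

```text
t: 27.3
tool_pos: [0.5706, -0.2054, 0.1283]
tool_rot: [-0.619, -3.08, -0.0]
contact_force: [-0.9, 0.7, -5.0]
opening: 0.0448
```

>>> drive_tool --moves '[1.6,3.8,0,0,0,0,0.6,1.6,3.8,0,0,0,0,0.6,1.6,3.8,0,0,0,0,0.6,1.6,3.8,0,0,0,0,0.6,1.6,3.8,0,0,0,0,0.6]'

```text
t: 27.92
tool_pos: [0.5711, -0.2057, 0.128]
tool_rot: [-0.549, -2.734, -0.1]
contact_force: [-0.6, -0.9, -5.0]
opening: 0.0451
```

>>> drive_tool --moves '[0,0,0,0,0,0,0.6,0,0,0,0,0,0,0.6,0,0,0,0,0,0,0.6,0,0,0,0,0,0,0.6,0,0,0,0,0,0,0.6]'

```text
t: 28.55
tool_pos: [0.5699, -0.2051, 0.1281]
tool_rot: [-0.549, -2.733, -0.101]
contact_force: [-0.8, -0.5, -5.7]
opening: 0.0447
```

```bash
python3 tq.py
```

```text
t 28.75 p [ 0.57  -0.205  0.128] tilt -18.9 Mtool [-0.0055 -0.4836 -0.0036] sd [0.0316 0.0159 0.0292] F [-0.36 -0.61 -5.33] dq 0.002
Mjaw [-0.473 -0.496 -0.474 -0.508 -0.467]
```

>>> drive_tool --moves '[-1.6,-3.8,0,0,0,0,0.6,-1.6,-3.8,0,0,0,0,0.6,-1.6,-3.8,0,0,0,0,0.6,-1.6,-3.8,0,0,0,0,0.6,-1.6,-3.8,0,0,0,0,0.6]'

```text
t: 29.42
tool_pos: [0.5695, -0.2049, 0.128]
tool_rot: [0.618, 3.079, -0.0]
contact_force: [0.2, 0.7, -6.1]
opening: 0.0446
```

>>> drive_tool --moves '[0,0,0,0,0,0,0.6,0,0,0,0,0,0,0.6,0,0,0,0,0,0,0.6,0,0,0,0,0,0,0.6,0,0,0,0,0,0,0.6]'

```text
t: 30.05
tool_pos: [0.57, -0.2052, 0.1277]
tool_rot: [-0.619, -3.08, -0.0]
contact_force: [0.2, -0.8, -5.1]
opening: 0.0449
```

```bash
python3 tq.py; python3 look.py c5 wrist
```

```text
t 30.25 p [ 0.57  -0.205  0.128] tilt -0.0 Mtool [-0.0112  0.0281 -0.0107] sd [0.0456 0.0229 0.0117] F [ 0.05 -0.26 -4.93] dq 0.002
Mjaw [ 0.044  0.041  0.035 -0.017  0.037]
30.3 [ 0.5699 -0.2051  0.1279] [-0.619 -3.08  -0.   ]
y yaw 67.28770747275706 z [-0.  0. -1.]
```

View pics/c4.png

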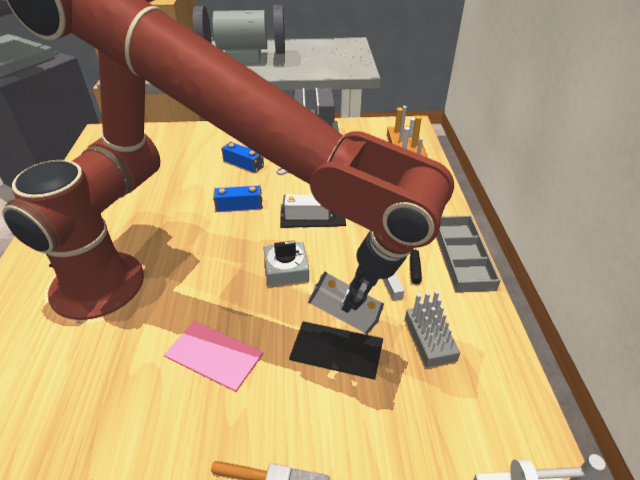

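View pics/c5.png

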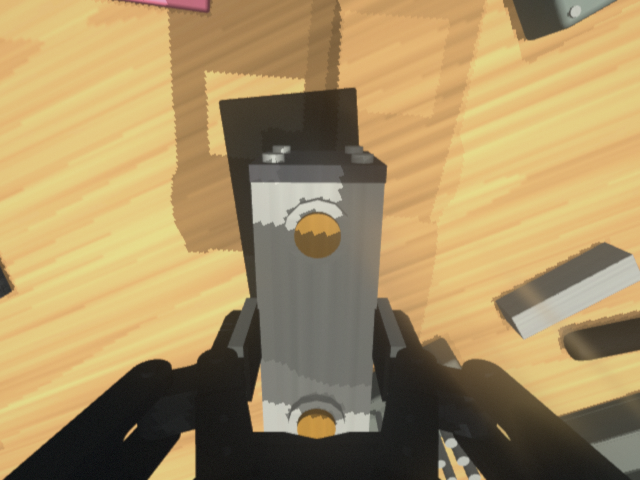

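The moments differ between bodies (±0.40 vs ±0.48 N m), but so do the indicated weights, so this doesn't settle it. A ball would add a step with the sign of the tilt. I'll measure small tilts on this body too, to separate that step from the plain weight × lever slope.

>>> drive_tool --moves '[-1,-2.3,0,0,0,0,0.6,-1.3,-3.2,0,0,0,0,0.6,0,0,0,0,0,0,0.6,0,0,0,0,0,0,0.6,0,0,0,0,0,0,0.6]'

```text
t: 30.98
tool_pos: [0.5702, -0.2053, 0.1281]
tool_rot: [0.599, 2.98, -0.031]
contact_force: [0.4, 0.1, -5.4]
opening: 0.045
```

```bash
sed -i 's/range(5)/range(int(__import__("sys").argv[1]))/' tq.py; python3 tq.py 16
```

```text
t 31.725 p [ 0.57  -0.205  0.128] tilt 5.5 Mtool [0.0083 0.134  0.    ] sd [0.0317 0.0236 0.0339] F [-0.03  0.03 -5.14] dq 0.001
Mjaw [0.161 0.096 0.139 0.128 0.179 0.12  0.079 0.125 0.149 0.128 0.138 0.144
 0.122 0.138 0.135 0.163]
```

>>> drive_tool --moves '[1.2,2.8,0,0,0,0,0.6,1.2,2.8,0,0,0,0,0.6,1.1,2.7,0,0,0,0,0.6,1.1,2.7,0,0,0,0,0.6,0,0,0,0,0,0,0.6]'

```text
t: 32.4
tool_pos: [0.5707, -0.2055, 0.1278]
tool_rot: [-0.599, -2.981, -0.031]
contact_force: [0.7, -0.1, -5.3]
opening: 0.0446
```

>>> drive_tool --moves '[0,0,0,0,0,0,0.6,0,0,0,0,0,0,0.6,0,0,0,0,0,0,0.6,0,0,0,0,0,0,0.6,0,0,0,0,0,0,0.6]'

```text
t: 33.02
tool_pos: [0.5699, -0.2051, 0.128]
tool_rot: [-0.599, -2.98, -0.031]
contact_force: [0.5, 0.1, -5.4]
opening: 0.0447
```

```bash
python3 tq.py 16
```

```text
t 33.775 p [ 0.57  -0.205  0.128] tilt -5.5 Mtool [-0.0034 -0.1417  0.0036] sd [0.0261 0.0266 0.0349] F [ 0.46 -0.07 -5.13] dq 0.001
Mjaw [-0.12  -0.124 -0.118 -0.119 -0.17  -0.182 -0.085 -0.185 -0.152 -0.121
 -0.143 -0.126 -0.16  -0.155 -0.141 -0.165]
```

On the right body the moment scales purely with the sine of the tilt: 0.138 at 6°, where 0.143 is expected with no ball and 0.107 with one. So nothing is rolling there. I'll level it and set it down.

>>> drive_tool --moves '[-1.2,-2.8,0,0,0,0,0.6,-1.1,-2.7,0,0,0,-0.03,0.6,0,0,0,0,0,-0.04,0.6,0,0,0,0,0,-0.025,0.6,0,0,0,0,0,-0.008,0.6]'

```text
t: 34.45
tool_pos: [0.5682, -0.2043, 0.0226]
tool_rot: [-0.618, -3.076, -0.002]
contact_force: [0.6, -0.1, -5.5]
opening: 0.0445
```

>>> drive_tool --moves '[0,0,0,0,0,-0.003,0.6,0,0,0,0,0,-0.002,0.6,0,0,0,0,0,-0.001,0.6,0,0,0,0,0,0,0.6,0,0,0,0,0,0,0.6]'

```text
t: 35.08
tool_pos: [0.5703, -0.2053, 0.0196]
tool_rot: [0.619, 3.079, -0.0]
contact_force: [0.7, 0.5, -3.3]
opening: 0.0447
```

```bash
python3 st.py
```

```text
t 35.075 p [ 0.5703 -0.2053  0.0196] z [ 0.001 -0.    -1.   ] tilt 0.1 F [ 0.68  0.53 -3.28] M [-0.015  0.032 -0.011] Mtool [0.026 0.024 0.011] Mjaw 0.024 op 0.0447
```

Touching at the same height it was gripped at, so I'll release and back up.

>>> drive_tool --moves '[0,0,0,0,0,0,0.3,0,0,0,0,0,0,0,0,0,0,0,0,0,0,0,0,0,0,0,0,0,0,0,0,0,0,0.01,0]'

```text
t: 35.7
tool_pos: [0.5691, -0.2047, 0.0283]
tool_rot: [-0.618, -3.078, -0.001]
contact_force: [-0.2, 0.5, 0.2]
opening: 0.0856
```

>>> drive_tool --moves '[0,0,0,0,0,0.03,0,0,0,0,0,0,0.05,0,0,0,0,0,0,0.05,0,0,0,0,0,0,0.04,0,0,0,0,0,0,0.02,0]'

```text
t: 36.33
tool_pos: [0.571, -0.2057, 0.2229]
tool_rot: [0.618, 3.075, -0.002]
contact_force: [0.3, -0.5, 0.4]
opening: 0.0857
```

```bash
python3 look.py d1
```

```text
36.325 [ 0.571  -0.2057  0.2229] [ 6.180e-01  3.075e+00 -2.000e-03]
y yaw 67.28209277379459 z [ 0.005 -0.002 -1.   ]
```

View pics/d1.png

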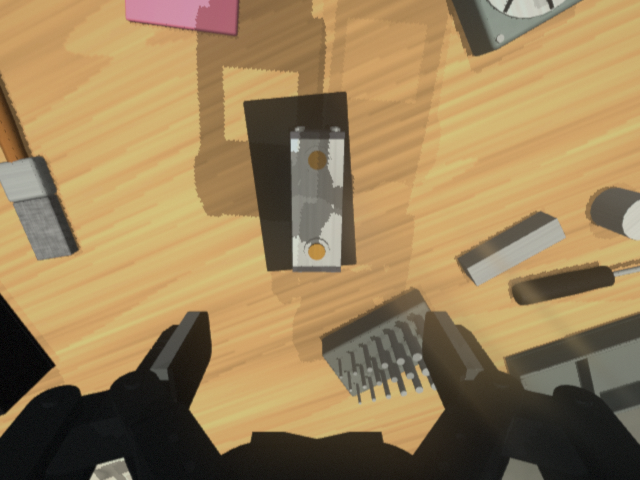

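The right body is flat on its mat and released, with plugs at (316,160) and (317,251). Before turning the dial I'll run the same small-tilt check on the left body, because its evidence was ambiguous.

>>> drive_tool --moves '[0,0,2.2,-0.006,0.045,0,0,0,0,2.2,-0.007,0.055,0,0,0,0,2.2,-0.007,0.055,0,0,0,0,2.2,-0.007,0.055,0,0,0,0,2.2,-0.007,0.055,0,0]'

```text
t: 37.0
tool_pos: [0.5346, 0.0615, 0.2169]
tool_rot: [-0.319, -3.123, 0.0]
contact_force: [0.5, 0.5, -0.0]
opening: 0.0856
```

>>> drive_tool --moves '[0,0,2,-0.007,0.055,0,0,0,0,2,-0.007,0.055,0,0,0,0,2,-0.007,0.04,0,0,0,0,1.6,-0.005,0.0195,0,0,0,0,0,0,0,-0.03,0]'

```text
t: 37.62
tool_pos: [0.511, 0.2307, 0.1903]
tool_rot: [0.109, 3.136, 0.002]
contact_force: [-0.1, -0.2, -0.9]
opening: 0.0853
```

```bash
python3 look.py d2
```

```text
37.625 [0.511  0.2307 0.1903] [1.090e-01 3.136e+00 2.000e-03]
y yaw 86.01253452815192 z [ 0.004  0.001 -1.   ]
```

View pics/d2.png

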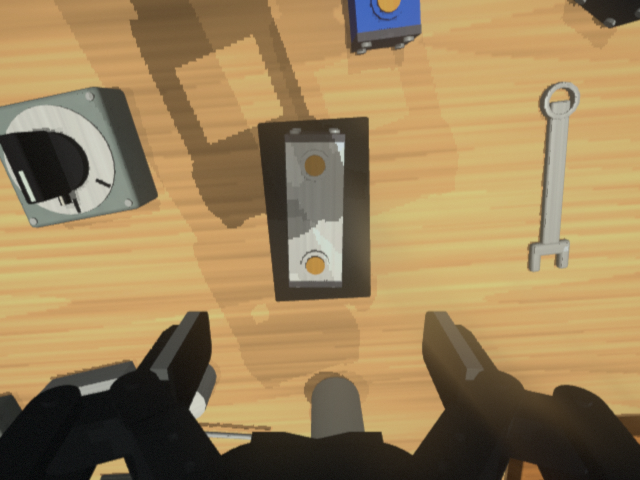

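>>> drive_tool --moves '[0,0,0,-0.001,-0.001,-0.03,0,0,0,0,0,0,-0.05,0,0,0,0,0,0,-0.05,0,0,0,0,0,0,-0.035,0,0,0,0,0,0,-0.008,0]'

```text
t: 38.3
tool_pos: [0.5062, 0.2267, 0.0124]
tool_rot: [-0.114, -3.133, 0.004]
contact_force: [-0.3, 0.3, 0.3]
opening: 0.0854
```

>>> drive_tool --moves '[0,0,0,0,0,0,0,0,0,0,0,0,0,0.6,0,0,0,0,0,0,0.6,0,0,0,0,0,0,0.6,0,0,0,0,0,0,0.6]' --newtons 50

```text
t: 38.92
tool_pos: [0.5104, 0.229, 0.0179]
tool_rot: [0.113, 3.136, 0.002]
contact_force: [-1.1, 0.0, 6.4]
opening: 0.045
```

>>> drive_tool --moves '[0,0,0,0,0,0.01,0.6,0,0,0,0,0,0.03,0.6,0,0,0,0,0,0.03,0.6,-0.2,-3,0,0,0,0.02,0.6,-0.2,-3,0,0,0,0.01,0.6]'

```text
t: 39.55
tool_pos: [0.5087, 0.2282, 0.1166]
tool_rot: [0.109, 3.033, -0.005]
contact_force: [0.6, -1.0, -3.7]
opening: 0.0447
```

>>> drive_tool --moves '[0,0,0,0,0,0,0.6,0,0,0,0,0,0,0.6,0,0,0,0,0,0,0.6,0,0,0,0,0,0,0.6,0,0,0,0,0,0,0.6]'

```text
t: 40.17
tool_pos: [0.5089, 0.2283, 0.1156]
tool_rot: [0.109, 3.035, -0.005]
contact_force: [0.2, 0.1, -4.5]
opening: 0.0445
```

```bash
python3 tq.py 16
```

```text
t 40.925 p [0.509 0.228 0.116] tilt 6.0 Mtool [0.0147 0.0914 0.003 ] sd [0.019  0.0274 0.0303] F [-0.13  0.01 -4.42] dq 0.003
Mjaw [0.104 0.033 0.091 0.082 0.125 0.097 0.081 0.082 0.036 0.094 0.117 0.127
 0.129 0.094 0.072 0.099]
```

>>> drive_tool --moves '[0.2,3,0,0,0,0,0.6,0.2,3,0,0,0,0,0.6,0.2,3,0,0,0,0,0.6,0.2,3,0,0,0,0,0.6,0,0,0,0,0,0,0.6]'

```text
t: 41.6
tool_pos: [0.5098, 0.2282, 0.1158]
tool_rot: [-0.11, -3.036, -0.005]
contact_force: [0.1, 0.5, -4.0]
opening: 0.0445
```

>>> drive_tool --moves '[0,0,0,0,0,0,0.6,0,0,0,0,0,0,0.6,0,0,0,0,0,0,0.6,0,0,0,0,0,0,0.6,0,0,0,0,0,0,0.6]'

```text
t: 42.22
tool_pos: [0.5088, 0.2284, 0.1159]
tool_rot: [-0.109, -3.035, -0.005]
contact_force: [-0.5, -0.2, -4.1]
opening: 0.0449
```

```bash
python3 tq.py 16
```

```text
t 42.975 p [0.509 0.228 0.116] tilt -6.0 Mtool [ 0.0017 -0.0892 -0.0006] sd [0.0253 0.0289 0.0373] F [ 0.13  0.   -4.63] dq 0.002
Mjaw [-0.073 -0.046 -0.097 -0.099 -0.047 -0.073 -0.134 -0.094 -0.12  -0.056
 -0.053 -0.087 -0.107 -0.085 -0.139 -0.118]
```

Left at ±6° gives 0.090 (no ball 0.12, ball 0.083), so the ball looks to be in the left. One more direct check is to come back to −1°, where the moment should read about +0.03 with a ball at the far end and −0.02 without.

>>> drive_tool --moves '[-0.15,-2.5,0,0,0,0,0.6,-0.15,-2.5,0,0,0,0,0.6,0,0,0,0,0,0,0.6,0,0,0,0,0,0,0.6,0,0,0,0,0,0,0.6]'

```text
t: 43.65
tool_pos: [0.5092, 0.2283, 0.1159]
tool_rot: [-0.113, -3.122, -0.002]
contact_force: [-0.3, 0.1, -4.9]
opening: 0.0446
```

```bash
python3 tq.py 16
```

```text
t 44.4 p [0.509 0.228 0.116] tilt -1.0 Mtool [-0.0094  0.0331 -0.0029] sd [0.0288 0.0302 0.0416] F [-0.02  0.03 -4.48] dq 0.003
Mjaw [ 0.063 -0.019  0.059  0.065  0.078  0.038  0.058  0.075  0.026  0.009
 -0.01   0.001  0.009  0.038  0.007  0.034]
```

It reads +0.033, so the ball is in the left body. Setting it down.

>>> drive_tool --moves '[-0.1,-1,0,0,0,-0.03,0.6,0,0,0,0,0,-0.04,0.6,0,0,0,0,0,-0.018,0.6,0,0,0,0,0,-0.006,0.6,0,0,0,0,0,-0.003,0.6]'

```text
t: 45.08
tool_pos: [0.51, 0.2287, 0.0199]
tool_rot: [0.113, 3.138, 0.001]
contact_force: [0.7, -0.5, -4.7]
opening: 0.0447
```

>>> drive_tool --moves '[0,0,0,0,0,-0.001,0.6,0,0,0,0,0,-0.001,0.6,0,0,0,0,0,0,0.6,0,0,0,0,0,0,0.3,0,0,0,0,0,0,0]'

```text
t: 45.7
tool_pos: [0.5098, 0.2286, 0.0179]
tool_rot: [0.113, 3.138, 0.001]
contact_force: [-0.3, 0.5, -0.1]
opening: 0.0761
```

>>> drive_tool --moves '[0,0,0,0,0,0,0,0,0,0,0,0,0,0,0,0,0,0,0,0.04,0,0,0,0,0,0,0.06,0,0,0,0,0,0,0.06,0]'

```text
t: 46.32
tool_pos: [0.5084, 0.2282, 0.1782]
tool_rot: [-0.113, -3.139, 0.0]
contact_force: [0.9, 0.9, 0.1]
opening: 0.0856
```

```bash
python3 look.py d3; python3 look.py d3t top
```

```text
46.325 [0.5084 0.2282 0.1782] [-0.113 -3.139  0.   ]
y yaw 85.87754441047856 z [-0.001 -0.    -1.   ]
46.375 [0.5134 0.2298 0.1891] [0.112 3.125 0.008]
y yaw 85.89368551736992 z [ 0.014  0.004 -1.   ]
```

View pics/d3.png

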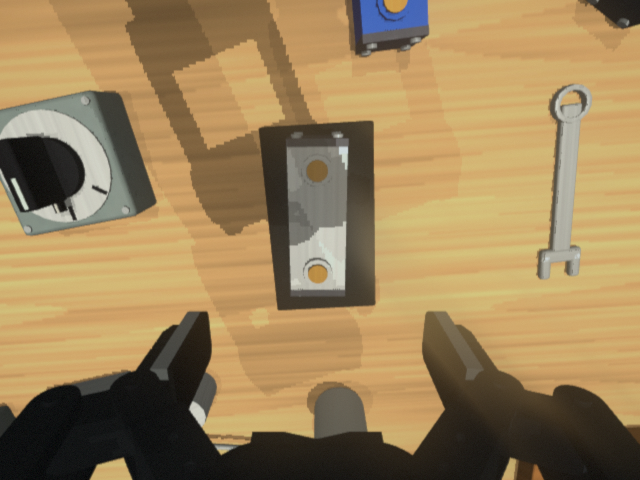

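The left body is flat and released (plugs at (317,171) and (318,273)). Now to hover over the dial.

>>> drive_tool --moves '[0,0,1.8,-0.013,-0.045,0,0,0,0,1.8,-0.013,-0.05,0.01,0,0,0,1.8,-0.013,-0.05,0.01,0,0,0,1.8,-0.013,-0.045,0,0,0,0,1.8,-0.006,-0.013,0,0]'

```text
t: 47.05
tool_pos: [0.4503, 0.0234, 0.1967]
tool_rot: [-0.131, 3.139, -0.001]
contact_force: [-0.2, 0.3, 0.4]
opening: 0.0854
```

>>> drive_tool --moves '[0,0,0,0,0,0,0,0,0,0,0,0,0,0,0,0,0,0,0,0,0,0,0,0,0,0,0,0,0,0,0,0,0,0,0]'

```text
t: 47.68
tool_pos: [0.451, 0.0257, 0.1969]
tool_rot: [0.135, -3.139, -0.0]
contact_force: [-0.2, 0.0, -0.4]
opening: 0.0854
```

```bash
python3 look.py e1; python3 -c "
from station import ctrl;print(ctrl.get_obs()['q'].round(3))"
```

```text
47.675 [0.451  0.0257 0.1969] [ 0.135 -3.139 -0.   ]
y yaw 94.91987209519431 z [-0.  0. -1.]
[-0.108 -0.377  2.012 -0.     1.507 -1.765]
```

View pics/e1.png

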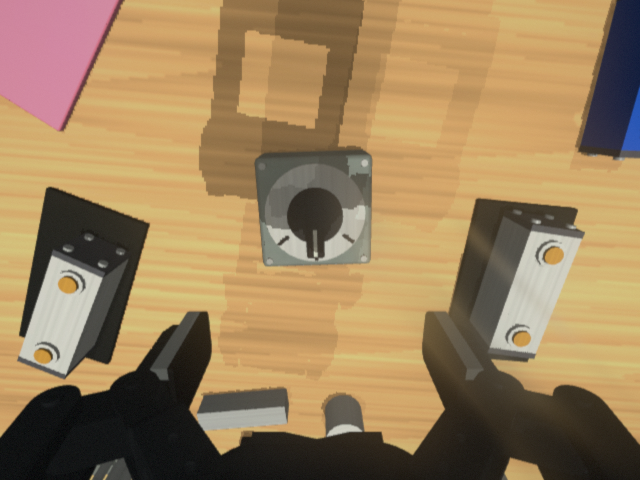

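```bash
python3 - <<'E'
from h import *
p=np.load('pics/e1.npy');cm=cam('wrist',dict(tool_pos=p[:3],tool_rot=p[3:]))
c=np.array([ray(cm,u,.046) for u in((256,155),(371,151),(371,263),(264,266))]);print(c.round(4),c.mean(0))
a,b=ray(cm,(315.5,233),.09),ray(cm,(316.5,257),.09);print('line',a,b,np.degrees(np.arctan2(*(b-a)[1::-1])))
im=cv2.imread('pics/e1.png');cv2.imwrite('pics/e1c.png',cv2.resize(im[140:280,240:390],None,fx=4,fy=4))
E
```

```text
[[ 0.4067 -0.0294  0.046 ]
 [ 0.3954  0.0654  0.046 ]
 [ 0.4948  0.0787  0.046 ]
 [ 0.506  -0.0187  0.046 ]] [0.45073142 0.02401262 0.046     ]
line [0.45630254 0.02449006 0.09      ] [0.47589248 0.02693863 0.09      ] 7.124518350997424
```

View pics/e1c.png

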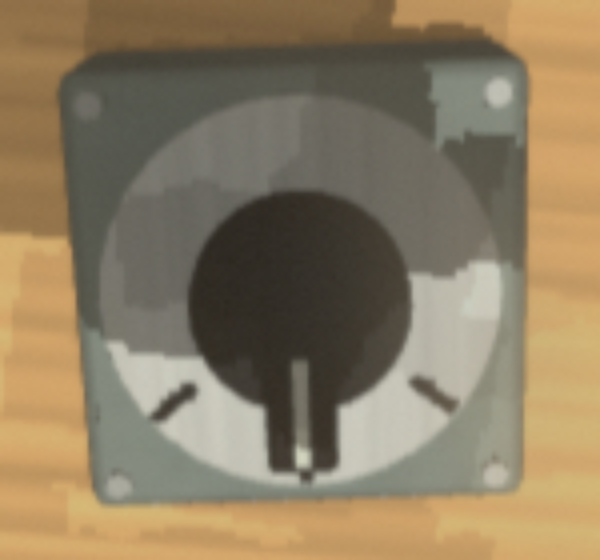

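>>> drive_tool --moves '[0,0,1.5,0,-0.0015,-0.04,0,0,0,0,0,0,-0.045,0,0,0,0,0,0,-0.035,0,0,0,0,0,0,-0.015,0,0,0,0,0,0,0,0]'

```text
t: 48.35
tool_pos: [0.4505, 0.0239, 0.0614]
tool_rot: [0.175, -3.135, -0.0]
contact_force: [0.5, -0.6, -0.1]
opening: 0.0854
```

>>> drive_tool --moves '[0,0,0,0,0,0,0.6,0,0,0,0,0,0,1,0,0,0,0,0,0,1,0,0,0,0,0,0,1,0,0,0,0,0,0,1]' --newtons 30

```text
t: 48.98
tool_pos: [0.4513, 0.0241, 0.0625]
tool_rot: [-0.175, 3.136, 0.001]
contact_force: [-1.7, 1.4, 2.9]
opening: 0.013
```

```bash
python3 st.py; python3 look.py e2 side
```

```text
t 48.975 p [0.4513 0.0241 0.0625] z [ 0.001  0.    -1.   ] tilt 0.0 F [-1.67  1.37  2.94] M [0.245 0.131 0.03 ] Mtool [-0.258  0.103 -0.029] Mjaw 0.103 op 0.013
48.975 [0.4513 0.0241 0.0625] [-1.750e-01  3.136e+00  1.000e-03]
y yaw 96.38241733022747 z [ 0.001  0.    -1.   ]
```

View pics/e2.png

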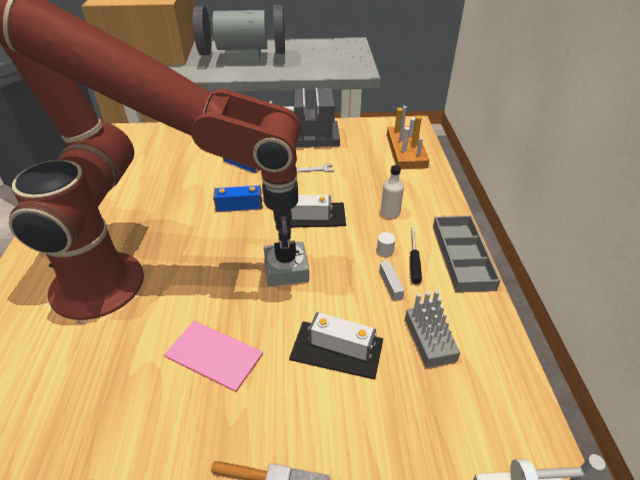

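Bar gripped at an opening of 13 mm. Turning +52° anticlockwise, to the left mark.

>>> drive_tool --moves '[0,0,5.2,0,0,0,1,0,0,5.2,0,0,0,1,0,0,5.2,0,0,0,1,0,0,5.2,0,0,0,1,0,0,5.2,0,0,0,1]'

```text
t: 49.65
tool_pos: [0.4514, 0.0237, 0.0625]
tool_rot: [-0.88, 3.015, -0.001]
contact_force: [0.4, 0.2, 4.8]
opening: 0.0128
```

>>> drive_tool --moves '[0,0,5.2,0,0,0,1,0,0,5.2,0,0,0,1,0,0,5.2,0,0,0,1,0,0,5.2,0,0,0,1,0,0,5.2,0,0,0,1]'

```text
t: 50.28
tool_pos: [0.4517, 0.0234, 0.0625]
tool_rot: [-1.536, 2.739, -0.003]
contact_force: [0.8, -1.2, 2.4]
opening: 0.0124
```

>>> drive_tool --moves '[0,0,0,0,0,0,1,0,0,0,0,0,0,1,0,0,0,0,0,0,0.5,0,0,0,0,0,0,0,0,0,0,0,0,0,0]'

```text
t: 50.9
tool_pos: [0.4503, 0.0241, 0.0613]
tool_rot: [1.532, -2.742, -0.001]
contact_force: [-0.3, -0.1, -0.7]
opening: 0.0665
```

```bash
python3 st.py; python3 look.py e3
```

```text
t 50.9 p [0.4503 0.0241 0.0613] z [-0.001  0.    -1.   ] tilt -0.1 F [-0.34 -0.07 -0.68] M [-0.014 -0.008 -0.002] Mtool [0.015 0.008 0.002] Mjaw 0.008 op 0.0665
50.9 [0.4503 0.0241 0.0613] [ 1.532e+00 -2.742e+00 -1.000e-03]
y yaw 148.37548072322377 z [-0.001  0.    -1.   ]
```

View pics/e3.png

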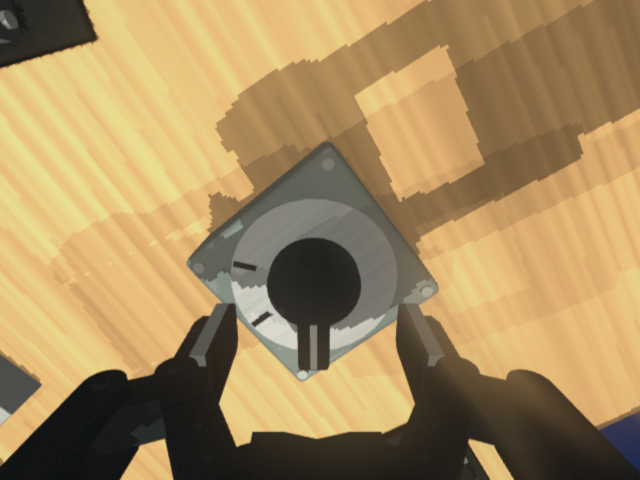

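The dial turned with the tool and the pointer has covered the left mark. I'll lift away and check from above.

>>> drive_tool --moves '[0,0,0,0,0,0,0,0,0,0,0,0,0.03,0,0,0,0,0,0,0.05,0,0,0,0,0,0,0.06,0,0,0,0,-0.02,0,0.06,0]'

```text
t: 51.58
tool_pos: [0.431, 0.0239, 0.263]
tool_rot: [1.532, -2.743, -0.0]
contact_force: [-0.1, -0.1, -0.4]
opening: 0.0853
```

>>> drive_tool --moves '[0,0,0,-0.03,0,0.03,0,0,0,0,-0.03,0,0.03,0,0,0,0,0,0,0,0,0,0,0,0,0,0,0,0,0,0,0,0,0,0]'

```text
t: 52.2
tool_pos: [0.3711, 0.0239, 0.3193]
tool_rot: [1.531, -2.74, -0.003]
contact_force: [-0.2, 0.5, -0.0]
opening: 0.0852
```

```bash
python3 look.py f1; python3 look.py f2 side;python3 look.py f3 top; python3 - <<'E'
import cv2,numpy as np
a=cv2.imread('pics/f1.png');b=cv2.imread('pics/f2.png')[160:400,200:440]
cv2.imwrite('pics/f12.png',cv2.resize(np.hstack([cv2.resize(a,(320,240)),b]),None,fx=1.4,fy=1.4))
E
```

```text
52.2 [0.3711 0.0239 0.3193] [ 1.531 -2.74  -0.003]
y yaw 148.38370063751938 z [-0.003  0.001 -1.   ]
52.25 [0.3711 0.0239 0.3194] [ 1.531 -2.74  -0.003]
y yaw 148.38388862532472 z [-0.003  0.001 -1.   ]
52.3 [0.3711 0.0239 0.3196] [ 1.531 -2.74  -0.003]
y yaw 148.3862917679717 z [-0.003  0.    -1.   ]
```

View pics/f1.png

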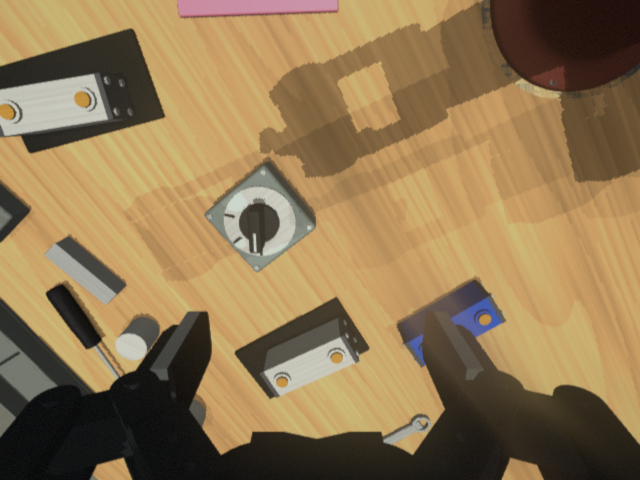

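View pics/f2.png

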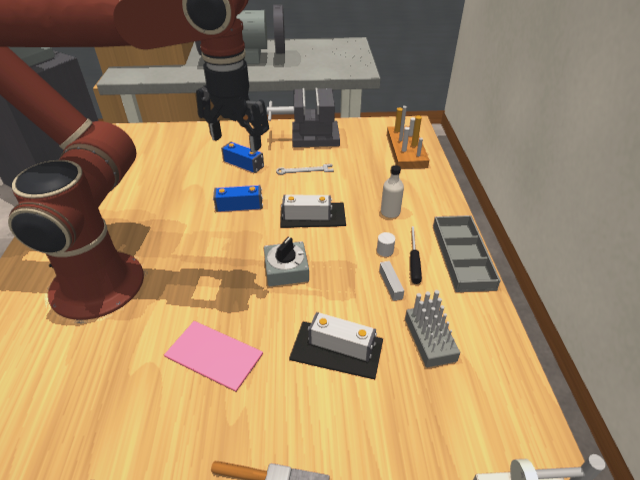

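View pics/f3.png

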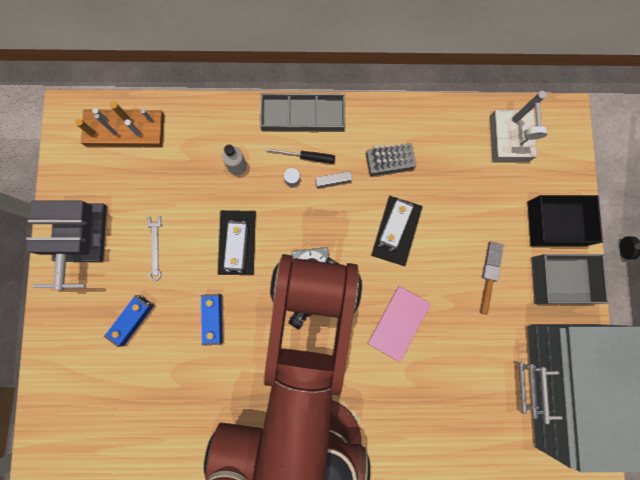

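```bash
python3 - <<'E'
from h import *
p=np.load('pics/f1.npy');cm=cam('wrist',dict(tool_pos=p[:3],tool_rot=p[3:]))
im=cv2.imread('pics/f1.png');cv2.imwrite('pics/f1c.png',cv2.resize(im[155:275,195:325],None,fx=5,fy=5))
for a,b in(((257,234),(254.5,251)),):
    a,b=ray(cm,a,.09),ray(cm,b,.09);print(a,b,np.degrees(np.arctan2(*(b-a)[1::-1])))
E
```

```text
[0.4509895  0.02677827 0.09      ] [0.46485016 0.04192872 0.09      ] 47.545608357373425
```

View pics/f1c.png

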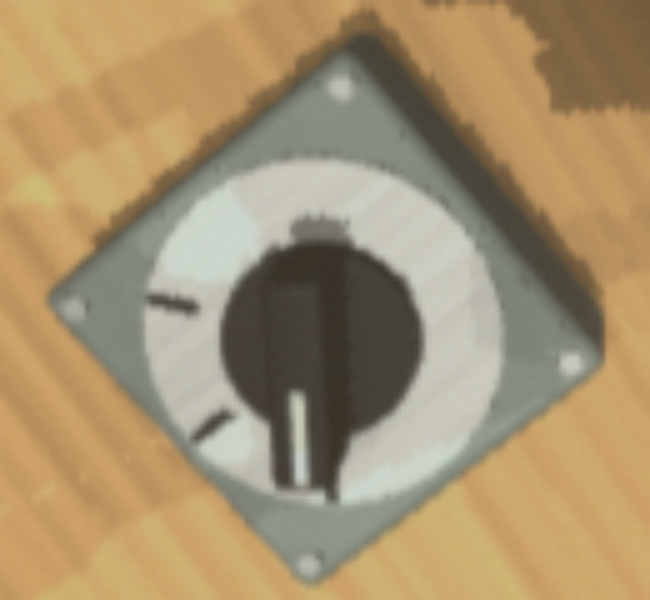

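```bash
python3 - <<'E'
from h import *
p=np.load('pics/f1.npy');cm=cam('wrist',dict(tool_pos=p[:3],tool_rot=p[3:]))
f=lambda u:(u[0]/5+195,u[1]/5+155)
for a,b,z in(((296,392),(303,485),.09),((272,290),(276,483),.09),((197,307),(147,298),.05),((230,415),(193,440),.05)):
    a,b=ray(cm,f(a),z),ray(cm,f(b),z);print(a,b,np.degrees(np.arctan2(*(b-a)[1::-1])))
E
```

```text
[0.45323726 0.02456652 0.09      ] [0.46448059 0.04357507 0.09      ] 59.39618621591566
[0.44436216 0.00257094 0.09      ] [0.46939292 0.03997248 0.09      ] 56.20781441684103
[0.47386844 0.00165071 0.05      ] [ 0.48278945 -0.00648978  0.05      ] -42.38070527697027
[0.48302555 0.02826923 0.05      ] [0.49456705 0.02879263 0.05      ] 2.596520661349858
```

The pointer is at about 58° against 6° at the start, which is +0.9 rad and at the left mark. Both bodies are flat on their mats, and the other objects are at the same pixels as at the start.

```bash
python3 -c "
from station import ctrl
print(ctrl.finish_job())"
```

```text
the job is handed in; nothing more can be done
None
```

I rocked both valve bodies about 20 degrees twice each way and set them back on their mats. I then turned the dial to the left mark, let go, and handed the job in at about 52 s. The interface reported no verdict.

**Which body has the ball:** the left one.
- **±20° readings:** these alone did not settle it. They gave ±0.40 N m on the left and ±0.48 on the right, but the weights indicated by the force reading also differed (about 4.5 and 5.2 N). By weight times lever, both would have looked empty.
- **±6° readings:** I added these to both bodies, which meant lifting the left one a second time after the right was back on its mat.

| Body | Measured (N m) | Expected without ball | Expected with ball |
|---|---|---|---|
| Right | ±0.138 | 0.143 | 0.107 |
| Left | ±0.090 | 0.120 | 0.083 |

- **−1° check on the left:** coming back from −6°, it read +0.033 N m. A ball at the far end should give about +0.03, and no ball about −0.02.

**Last checks:** the pictures show both bodies flat and released on their mats. The dial pointer had turned about 52 degrees (0.9 rad) to the left mark. The other things are where they were, and the gripper is clear and open. My first pixel reading of the pointer gave 47 degrees absolute. A zoomed re-reading gave 56 to 59, which agrees with the tool's own turn.

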